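# Weigh a batch of snap-cap vials

### The job

Weigh the batch of vials that stands in the steel tray: with the pan empty, press the remote's oblong tare key just until it clicks and let it up; then snap every vial's cap fully shut and stand all the vials upright on the balance pan, and with your hand off them press the round record key just until it clicks and let it up. Never push a key on past its click to the bottom, press the record key only when the whole batch is on the pan, and leave the dish and the small beaker where they are. Finally stand all the vials upright in the tray again, caps shut.

Things in the scene. Friction and masses are not known exactly. Their poses are not given: they have to be found in the camera images.
- pan_mid (a point): Centre of the top face of the balance's square steel pan (168 mm along its x, 182 mm along its y, top about 96 mm above the bench). Fixed. z up, x away from the balance's display side, which faces the robot. The housing in front of the pan is 70 mm high.
- tray_in (a point): Centre of the inner floor (3 mm above the bench) of a shallow stainless tray, inside 144 mm along its x and 254 mm along its y, with a rim 14 mm high above the bench. Fixed. z up.
- tare_top (a point): Centre of the top face of the TARE key: the oblong white key, 26 mm along the remote's x by 50 mm along its y, on the end of the remote nearer to the robot. Its top stands 49 mm above the bench, 19 mm above the housing, when up; the point moves with the key. Axes are those of the remote (x along its length, towards the other key; z up). The remote is a flat grey box 150 x 78 x 30 mm, fixed to the bench between tray and balance.
- record_top (a point): Centre of the top face of the RECORD key: the round white key, 29 mm across, 64 mm along the remote's x from the oblong one. Same height and axes.
- tare (a joint): Dome of the TARE key: value = how far the dome has snapped in, in m: 0 = up, 0.003 = clicked (counts from 0.002 on). The key slides straight down, sprung. Resistance rises to about 5.5 N at 2 mm of key travel, then the dome clicks and it falls to about 3 N at 4 mm; further down it stiffens again by 3 N a mm (6 N at 5 mm, 9 N at 6 mm) to the stop at 8 mm. Over-pressed from 6.5 mm of key travel on. Springs back up when let go.
- record (a joint): Dome of the RECORD key: value = how far the dome has snapped in, in m: 0 = up, 0.003 = clicked (counts from 0.002 on). The key slides straight down, sprung. Resistance rises to about 5.5 N at 2 mm of key travel, then the dome clicks and it falls to about 3 N at 4 mm; further down it stiffens again by 3 N a mm (6 N at 5 mm, 9 N at 6 mm) to the stop at 8 mm. Over-pressed from 6.5 mm of key travel on. Springs back up when let go.
- remote_face (a point): Centre of the top face of the remote's housing, 30 mm above the bench, axes as above; a key's top lies 19 mm above this face when up.
- vial_0_mid (a point): Squat amber snap-cap vial (34 mm across, glass 34 mm high below the neck; 48 mm high in all when shut, 54 mm when its cap is up), stands upright, 65 to 125 g. This point is on its axis 24 mm above its underside; z up along the axis. Grasp the glass, low. May be absent (None).
- cap_0 (a joint): White cap of vial_0, 32 mm across and 11.5 mm high, captive on the neck, slides down the vial's axis between two detents; value = travel in m: 0 = up (open, 6 mm of neck shows), 0.006 = snapped home. It takes about 8 N down on its top to pass the middle; then it snaps home by itself and holds.
- cap_0_top (a point): Centre of the top of vial_0's cap: 54 mm above the vial's underside when up, 48 mm when home.
- vial_1_mid (a point): Squat amber snap-cap vial (34 mm across, glass 34 mm high below the neck; 48 mm high in all when shut, 54 mm when its cap is up), stands upright, 65 to 125 g. This point is on its axis 24 mm above its underside; z up along the axis. Grasp the glass, low. May be absent (None).
- cap_1 (a joint): White cap of vial_1, 32 mm across and 11.5 mm high, captive on the neck, slides down the vial's axis between two detents; value = travel in m: 0 = up (open, 6 mm of neck shows), 0.006 = snapped home. It takes about 8 N down on its top to pass the middle; then it snaps home by itself and holds.
- cap_1_top (a point): Centre of the top of vial_1's cap: 54 mm above the vial's underside when up, 48 mm when home.
- vial_2_mid (a point): Squat amber snap-cap vial (34 mm across, glass 34 mm high below the neck; 48 mm high in all when shut, 54 mm when its cap is up), stands upright, 65 to 125 g. This point is on its axis 24 mm above its underside; z up along the axis. Grasp the glass, low. May be absent (None).
- cap_2 (a joint): White cap of vial_2, 32 mm across and 11.5 mm high, captive on the neck, slides down the vial's axis between two detents; value = travel in m: 0 = up (open, 6 mm of neck shows), 0.006 = snapped home. It takes about 8 N down on its top to pass the middle; then it snaps home by itself and holds.
- cap_2_top (a point): Centre of the top of vial_2's cap: 54 mm above the vial's underside when up, 48 mm when home.
- vial_3_mid (a point): Squat amber snap-cap vial (34 mm across, glass 34 mm high below the neck; 48 mm high in all when shut, 54 mm when its cap is up), stands upright, 65 to 125 g. This point is on its axis 24 mm above its underside; z up along the axis. Grasp the glass, low. May be absent (None).
- cap_3 (a joint): White cap of vial_3, 32 mm across and 11.5 mm high, captive on the neck, slides down the vial's axis between two detents; value = travel in m: 0 = up (open, 6 mm of neck shows), 0.006 = snapped home. It takes about 8 N down on its top to pass the middle; then it snaps home by itself and holds.
- cap_3_top (a point): Centre of the top of vial_3's cap: 54 mm above the vial's underside when up, 48 mm when home.
- dish_mid (a point): Bystander: a 62 mm glass dish, 14 mm high, on the bench behind the remote; leave it alone.
- beaker_mid (a point): Bystander: a small beaker, 56 mm high, on the bench behind the remote; leave it alone.
Things that resemble listed ones, but are neither listed nor needed, are in the scene too. What is shaped like the part that bears vial_3_mid but purple or red is not meant.

How it is judged (in metres and radians):
On the way, in this order (a step that is already met when the one before it is completed fails the run):
1. the tare key is clicked with no vial on the pan (value of joint tare above 0.002 m and z of each of vial_0_mid, vial_1_mid, vial_2_mid, vial_3_mid in the frame of pan_mid below 0 m), for 0.02 s.
2. the tare key is up again; all vials stand on the pan, caps home, nothing touched (x of vial_0_mid in the frame of pan_mid between -0.084 and 0.084 m and y of vial_0_mid in the frame of pan_mid between -0.091 and 0.091 m and z of vial_0_mid in the frame of pan_mid between 0.019 and 0.029 m and angle between each of vial_0_mid, vial_1_mid, vial_2_mid, vial_3_mid's own z axis and vertical below 0.15 rad and x of vial_1_mid in the frame of pan_mid between -0.084 and 0.084 m and y of vial_1_mid in the frame of pan_mid between -0.091 and 0.091 m and z of vial_1_mid in the frame of pan_mid between 0.019 and 0.029 m and x of vial_2_mid in the frame of pan_mid between -0.084 and 0.084 m and y of vial_2_mid in the frame of pan_mid between -0.091 and 0.091 m and z of vial_2_mid in the frame of pan_mid between 0.019 and 0.029 m and x of vial_3_mid in the frame of pan_mid between -0.084 and 0.084 m and y of vial_3_mid in the frame of pan_mid between -0.091 and 0.091 m and z of vial_3_mid in the frame of pan_mid between 0.019 and 0.029 m and value of joint each of cap_0, cap_1, cap_2, cap_3 above 0.0048 m and value of joint tare below 0.001 m and contact force between the fingers and anything else below 0.3 N), for 0.3 s.
3. the record key is clicked with all vials standing capped on the pan (value of joint record above 0.002 m and x of vial_0_mid in the frame of pan_mid between -0.084 and 0.084 m and y of vial_0_mid in the frame of pan_mid between -0.091 and 0.091 m and z of vial_0_mid in the frame of pan_mid between 0.019 and 0.029 m and angle between each of vial_0_mid, vial_1_mid, vial_2_mid, vial_3_mid's own z axis and vertical below 0.15 rad and x of vial_1_mid in the frame of pan_mid between -0.084 and 0.084 m and y of vial_1_mid in the frame of pan_mid between -0.091 and 0.091 m and z of vial_1_mid in the frame of pan_mid between 0.019 and 0.029 m and x of vial_2_mid in the frame of pan_mid between -0.084 and 0.084 m and y of vial_2_mid in the frame of pan_mid between -0.091 and 0.091 m and z of vial_2_mid in the frame of pan_mid between 0.019 and 0.029 m and x of vial_3_mid in the frame of pan_mid between -0.084 and 0.084 m and y of vial_3_mid in the frame of pan_mid between -0.091 and 0.091 m and z of vial_3_mid in the frame of pan_mid between 0.019 and 0.029 m and value of joint each of cap_0, cap_1, cap_2, cap_3 above 0.0048 m), for 0.02 s.
At the end, for the whole second after the job is handed in: All vials of the batch stand upright (within 0.15 rad) on the tray's floor with their caps home (travel above 4.8 of 6 mm), both keys are up (dome within 1 mm), and the dish and the small beaker are within 30 mm of where they stood (x of vial_0_mid in the frame of tray_in between -0.07 and 0.07 m and y of vial_0_mid in the frame of tray_in between -0.125 and 0.125 m and z of vial_0_mid in the frame of tray_in between 0.019 and 0.029 m and angle between each of vial_0_mid, vial_1_mid, vial_2_mid, vial_3_mid's own z axis and vertical below 0.15 rad and x of vial_1_mid in the frame of tray_in between -0.07 and 0.07 m and y of vial_1_mid in the frame of tray_in between -0.125 and 0.125 m and z of vial_1_mid in the frame of tray_in between 0.019 and 0.029 m and x of vial_2_mid in the frame of tray_in between -0.07 and 0.07 m and y of vial_2_mid in the frame of tray_in between -0.125 and 0.125 m and z of vial_2_mid in the frame of tray_in between 0.019 and 0.029 m and x of vial_3_mid in the frame of tray_in between -0.07 and 0.07 m and y of vial_3_mid in the frame of tray_in between -0.125 and 0.125 m and z of vial_3_mid in the frame of tray_in between 0.019 and 0.029 m and value of joint each of cap_0, cap_1, cap_2, cap_3 above 0.0048 m and value of joint each of tare, record below 0.001 m and distance of each of dish_mid, beaker_mid from where it was at the start of the episode below 0.03 m); the robot touches nothing.
It fails at once if a key is pushed past its click to the bottom (key travel above 6.5 mm) (z of any of tare_top, record_top in the frame of remote_face below 0.0125 m).
It fails at once if the record key is clicked while a vial of the batch is not on the pan (value of joint record above 0.002 m and z of any of vial_0_mid, vial_1_mid, vial_2_mid, vial_3_mid in the frame of pan_mid below 0 m).
It fails at once if the dish or the small beaker is pushed aside by more than 30 mm (distance of any of dish_mid, beaker_mid from where it was at the start of the episode above 0.03 m).
Of vial_0, vial_1, vial_2, vial_3 only 2 to 3 are there at a start; the rules pass over those that are not, and their reading is None.
At some moment in a run one of vial_0, vial_1, vial_2, vial_3 may be knocked a few centimetres aside while the robot is not near it.
It also fails if it takes over 210 s, if anything falls off the work surface, if the arm or the gripper's body presses on something with over 40 N, if the wrist force passes 120 N, or if a joint passes its speed limit or range.

### The arm

A 6-joint arm with a two-finger parallel gripper is mounted at the origin on a cart in front of the work surface, level with it; the furniture and walls round the work are solid. World frame = base frame: x ahead of the robot, y to its left, z up, the work surface at z = 0. Lengths are in mm, angles in rad, forces in N, time in s.
With the tool pointing down it reaches from about 400 to 925 mm from the base axis. Payload 12.5 kg.
Tool frame: the origin (TCP) lies at the very end of the fingers, on their centre line; the grasp point (between the pads) lies 19 mm behind it; x points along the fingers, y is the direction in which the jaws open and shut, and the axes are right-handed (so a half turn about x gives the same grasp; the last joint's range is limited). The gripper opens to 95 mm and grips with 3 to 60 N. Pads are 20 mm wide; open, the fingers measure 119 mm over their backs; the gripper's body (75 mm by 180 mm) begins 59 mm behind the grasp point.
Start: joints at [-1.239, 0.491, 1.559, -0, 1.092, -0.106], TCP at [264.992, -566.062, 214.661] pointing down, gripper open.
Joint ranges: [-3.1, 3.1], [-0.84, 2.19], [0.05, 2.79], [-1.13, 4.28], [0.06, 2.93], [-2.69, 2.69]. Speed limits (rad/s): [2.22, 2.22, 2.79, 3.14, 3.14, 3.14].

### API

Orientations are given as [roll, pitch, yaw] about the fixed x, y, z axes, in that order (R = Rz(yaw) Ry(pitch) Rx(roll)).
In Python, from cell import env, optics, job gives the robot as it stands.
- The arm moves only by the shell command python3 -m handwheel 'ROWS' [OPENING]. ROWS is JSON, a list of rows, each an object with "travel": the shift along the world's x, y, z in mm, a list of three; "roll": the turn about the world's z in degrees. In form: [{"travel": [dx, dy, dz], "roll": roll}, ...]. A call has 1 to 8 rows; each row is the pose to reach, as a shift and turn from the pose commanded when the call began; what a row does not reach only later rows make up. A row lasts 1/10 s, in which the tool goes at most 50 mm and 8.59 degrees, less where a joint would pass 70% of its speed; a pose out of reach is approached as far as the arm can. A call with a gripper value outside its range is refused whole. OPENING is the closure, from -1 (fully open) to 1 (shut), set as the call begins (- or left out, the last holds). The fingers move at their own pace and stop on an object; the grip force is fixed at half the most. Time passes only in rows, so rows that repeat a pose let the fingers close. It gives the time, the measured TCP pose, the force and the opening at its end, in the units of the state.
- env.state(): the state, without advancing time (a new reading comes with each control period).
- optics.read_camera(name): name is "scene" or "top" or "wrist"; returns the picture (420x560x3 uint8, red, green, blue); there is no depth.
- optics.camera_params(name): a dict with "fx", "fy", "cx", "cy" (pixels), "world_from_camera" (4x4, takes a point from camera to world coordinates). Camera axes: x right, y up, looking along -z (the intrinsics and any distortion apply to the point x, -y, -z); pixel columns grow to the right and rows downward; lengths in mm; the calibration is good to about 2 mm. A picture is of the moment at which its call begins: read the wrist's pose just before it. camera_params takes no time and is no camera call; for the wrist camera it gives the pose at the moment of the call.
- job.job_done(): hands the job in, once; it reports no verdict.
The state is a dict: "t": time; "joints": joint angles; "qvel": joint speeds; "tau": joint torques, N m; "eef_pos": TCP position; "tcp_rot": TCP orientation; "ft_force": force on the tool from outside, world axes, zero at the start; "moment": the same for the moment, N m; "opening": opening from 0.0 (shut) to 1.0 (fully open).
Only numpy, scipy, OpenCV 4.12 (cv2) and the standard library are available. Lean on these libraries where they do the work, as an engineer would, in place of code of your own. Each camera call takes 0.05 s, during which the arm holds its last target.

## Working session

There is one attempt and no reset: what is moved stays moved. The work goes in short steps, Python scripts to look and compute and a shell command to move; the robot and the scene stay as the last step left them, time stands still between calls to the robot, and variables do not carry over. Pictures are saved under pics/ and viewed, and the job is handed in when it is done.

```bash
ls; mkdir -p pics; cat > h.py <<'E'
import numpy as np,cv2,json
from cell import env,optics,job
def snap(n,f):
    P=optics.camera_params(n); im=optics.read_camera(n); cv2.imwrite('pics/'+f,im[:,:,::-1]); return im,P
def pix2w(P,u,v,z):
    M=np.array(P["world_from_camera"]); d=np.array([(u-P["cx"])/P["fx"],-(v-P["cy"])/P["fy"],-1.]); d=M[:3,:3]@d; o=M[:3,3]; return o+d*(z-o[2])/d[2]
def w2pix(P,p):
    M=np.array(P["world_from_camera"]); c=M[:3,:3].T@(np.array(p,float)-M[:3,3]); return P["cx"]+P["fx"]*c[0]/-c[2], P["cy"]-P["fy"]*c[1]/-c[2]
E
python3 - <<'E'
from h import *
for n in("scene","top","wrist"):
    im,P=snap(n,n+"0.png"); print(n,{k:(np.round(v,3).tolist() if k!="x" else 0) for k,v in P.items()})
s=env.state(); print({k:np.round(v,3).tolist() for k,v in s.items()})
E
```

```text
pics
scene {'fx': 450.481, 'fy': 450.481, 'cx': 282.008, 'cy': 211.798, 'world_from_camera': [[-0.813, 0.368, -0.451, -8.538], [-0.582, -0.521, 0.625, 863.457], [-0.005, 0.77, 0.637, 850.8], [0.0, 0.0, 0.0, 1.0]]}
top {'fx': 537.4, 'fy': 537.4, 'cx': 280.359, 'cy': 208.548, 'world_from_camera': [[0.013, 0.997, -0.07, 439.267], [-1.0, 0.014, 0.015, 113.136], [0.016, 0.07, 0.997, 1869.717], [0.0, 0.0, 0.0, 1.0]]}
wrist {'fx': 317.605, 'fy': 317.605, 'cx': 279.316, 'cy': 214.39, 'world_from_camera': [[0.425, 0.874, 0.236, 331.55], [-0.905, 0.411, 0.108, -535.404], [-0.002, -0.26, 0.966, 384.469], [0.0, 0.0, 0.0, 1.0]]}
{'t': 0.15, 'joints': [-1.239, 0.491, 1.559, -0.0, 1.092, -0.106], 'qvel': [0.001, -0.002, -0.003, 0.002, -0.001, 0.001], 'tau': [0.002, -61.289, -25.828, 0.069, 0.047, -0.0], 'eef_pos': [264.927, -565.883, 214.196], 'tcp_rot': [-1.658, 1.57, 1.921], 'ft_force': [0.528, -0.165, 0.36], 'moment': [-0.027, -0.01, 0.022], 'opening': 1.0}
```

View pics/top0.png

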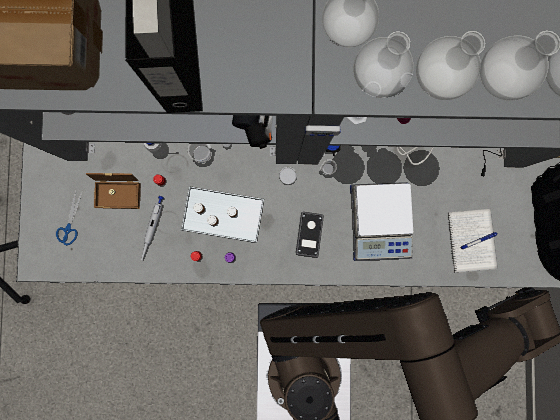

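View pics/scene0.png

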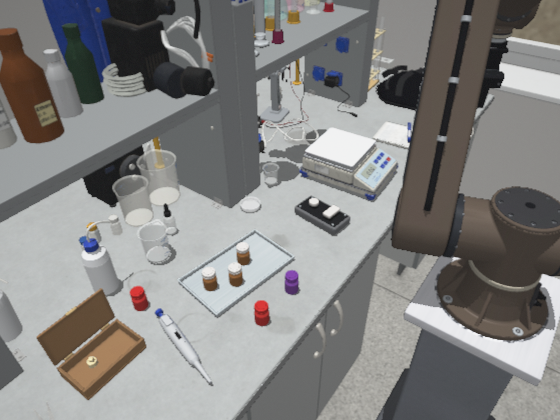

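View pics/wrist0.png

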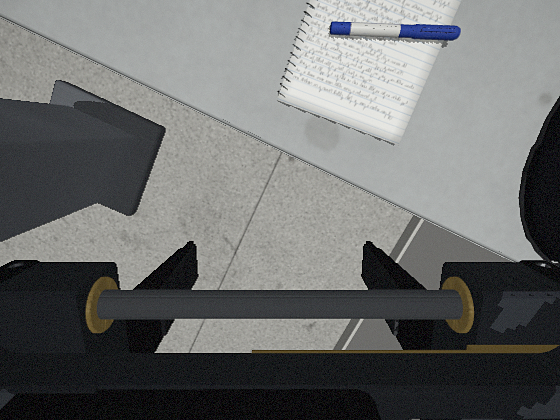

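```bash
python3 - <<'E'
from h import *
P=optics.camera_params("top"); im=cv2.imread('pics/top0.png')
c=im[170:275,170:430]; cv2.imwrite('pics/c0.png',cv2.resize(c,None,fx=3,fy=3,interpolation=cv2.INTER_CUBIC))
for n,u,v,z in [("v a",198,209,50),("v b",213,220,50),("v c",233,212,50),("tare",308,244,49),("rec",311,226,49),("pan",384,209,96),("tray tl",188,187,14),("tray tr",264,199,14),("tray br",257,242,14),("tray bl",182,230,14),("dish",288,176,10),("beaker",327,168,50),("bal fl",357,260,70),("bal fr",412,259,70),("pan tl",358,184,96),("pan br",411,235,96),("table edge",300,283,0)]:
    print(n,pix2w(P,u,v,z).round(0))
E
```

```text
v a [562. 365.  50.]
v b [526. 314.  50.]
v c [554. 247.  50.]
tare [449.  -9.  49.]
rec [510. -18.  49.]
pan [ 567. -257.   96.]
tray tl [640. 407.  14.]
tray tr [602. 143.  14.]
tray br [453. 165.  14.]
tray bl [491. 424.  14.]
dish [684.  61.  10.]
beaker [709. -71.  50.]
bal fl [ 397. -172.   70.]
bal fr [ 403. -356.   70.]
pan tl [ 650. -170.   96.]
pan br [ 482. -347.   96.]
table edge [314.  15.   0.]
```

View pics/c0.png

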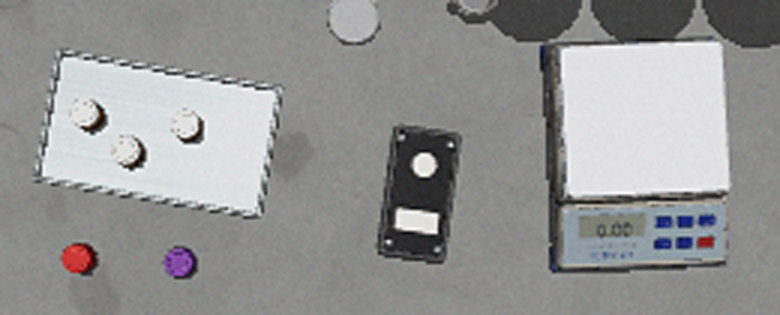

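```bash
python3 -m handwheel '[{"travel":[60,60,0],"roll":0},{"travel":[90,120,0],"roll":7},{"travel":[115,160,0],"roll":14},{"travel":[140,200,0],"roll":21},{"travel":[165,245,0],"roll":28},{"travel":[180,290,0],"roll":35},{"travel":[190,335,0],"roll":42},{"travel":[200,380,0],"roll":49}]' 1; python3 -m handwheel '[{"travel":[0,0,0],"roll":0},{"travel":[0,0,0],"roll":0},{"travel":[0,0,0],"roll":0}]'
python3 - <<'E'
from h import *
s=env.state(); print({k:np.round(v,3).tolist() for k,v in s.items()})
im,P=snap("wrist","w1.png");print(np.round(P["world_from_camera"],3))
E
```

```text
t: 0.95
eef_pos: [456.3, -218.0, 214.5]
tcp_rot: [2.305, 1.571, 0.461]
ft_force: [0.4, -0.4, -0.1]
opening: 0.385
t: 1.25
eef_pos: [455.7, -220.7, 214.6]
tcp_rot: [0.635, 1.571, -1.215]
ft_force: [0.5, 0.4, -0.3]
opening: 0.133
{'t': 1.25, 'joints': [-0.581, 0.323, 1.845, -0.0, 0.974, -0.302], 'qvel': [-0.018, 0.005, -0.001, 0.003, 0.0, -0.002], 'tau': [1.322, -47.908, -23.451, 0.086, 0.072, -0.003], 'eef_pos': [455.733, -220.679, 214.614], 'tcp_rot': [0.635, 1.571, -1.215], 'ft_force': [0.482, 0.406, -0.274], 'moment': [-0.074, -0.087, 0.003], 'opening': 0.133}
[[ 9.62000e-01  2.65000e-01  7.20000e-02  4.76282e+02]
 [-2.75000e-01  9.29000e-01  2.49000e-01 -1.50795e+02]
 [-1.00000e-03 -2.59000e-01  9.66000e-01  3.84945e+02]
 [ 0.00000e+00  0.00000e+00  0.00000e+00  1.00000e+00]]
```

View pics/w1.png

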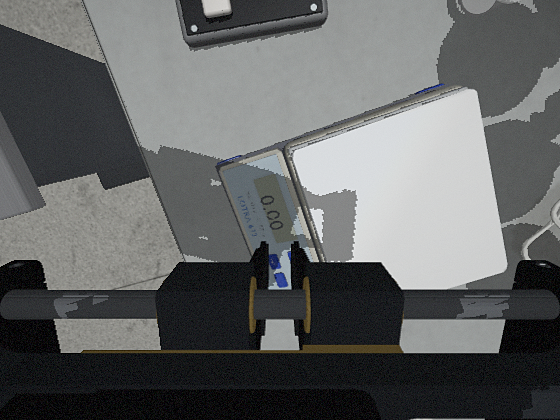

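```bash
python3 -m handwheel '[{"travel":[0,45,0],"roll":4},{"travel":[0,85,0],"roll":8},{"travel":[0,120,0],"roll":8},{"travel":[0,120,0],"roll":8},{"travel":[0,120,0],"roll":8},{"travel":[0,120,0],"roll":8}]'
python3 - <<'E'
from h import *
im,P=snap("wrist","w2.png");print(np.round(P["world_from_camera"],3));print(np.round(env.state()['eef_pos'],2))
json.dump({k:np.array(v).tolist() for k,v in P.items()},open('w2.json','w'))
E
```

```text
t: 1.9
eef_pos: [456.0, -101.3, 214.6]
tcp_rot: [0.859, 1.57, -0.852]
ft_force: [0.4, 0.1, -1.1]
opening: 0.003
[[ 9.90000e-01  1.34000e-01  3.60000e-02  4.66564e+02]
 [-1.39000e-01  9.57000e-01  2.57000e-01 -2.92830e+01]
 [-0.00000e+00 -2.59000e-01  9.66000e-01  3.84931e+02]
 [ 0.00000e+00  0.00000e+00  0.00000e+00  1.00000e+00]]
[ 455.92 -101.27  214.56]
```

View pics/w2.png

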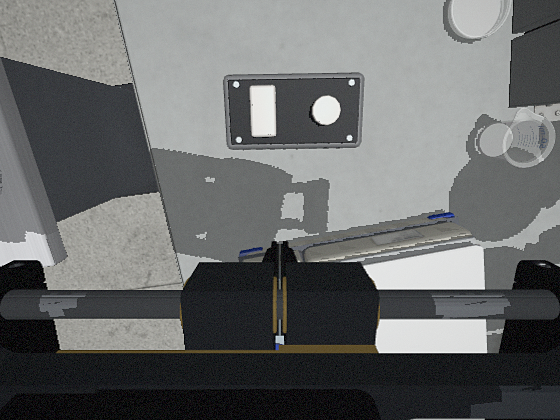

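```bash
python3 - <<'E'
from h import *
P=json.load(open('w2.json')); im=cv2.imread('pics/w2.png')
g=im[78:145,230:360].min(2); n,l,st,c=cv2.connectedComponentsWithStats((g>175).astype(np.uint8))
for i in range(1,n):
    if st[i,4]>200:
        u,v=c[i]+[230,78]; print(st[i],u,v,pix2w(P,u,v,49).round(1))
for u,v in [(223,75),(364,72),(362,149),(226,150)]: print(pix2w(P,u,v,30).round(1))
E
```

```text
[  20    7   26   51 1219] 262.7678424938474 110.31501230516817 [452.5  -8.8  49. ]
[ 83  18  28  29 617] 326.09886547811993 109.72285251215558 [515.7 -17.   49. ]
[416.2  32.5  30. ]
[560.9  15.1  30. ]
[553.3 -62.6  30. ]
[405.4 -43.   30. ]
```

```bash
python3 -m handwheel '[{"travel":[-3,46,0],"roll":0},{"travel":[-3,92,-20],"roll":0},{"travel":[-3,92,-70],"roll":0},{"travel":[-3,92,-115],"roll":0},{"travel":[-3,92,-145],"roll":0},{"travel":[-3,92,-158],"roll":0},{"travel":[-3,92,-158],"roll":0},{"travel":[-3,92,-158],"roll":0}]' 1
python3 - <<'E'
from h import *
im,P=snap("wrist","w3.png");s=env.state();print(np.round(s['eef_pos'],2),s['ft_force'])
E
```

```text
t: 2.75
eef_pos: [453.2, -8.6, 56.8]
tcp_rot: [-0.599, 1.571, -2.309]
ft_force: [0.1, 0.1, 0.2]
opening: 0.005
[453.33  -8.52  57.27] [0.14996157 0.50724872 1.40467345]
```

View pics/w3.png

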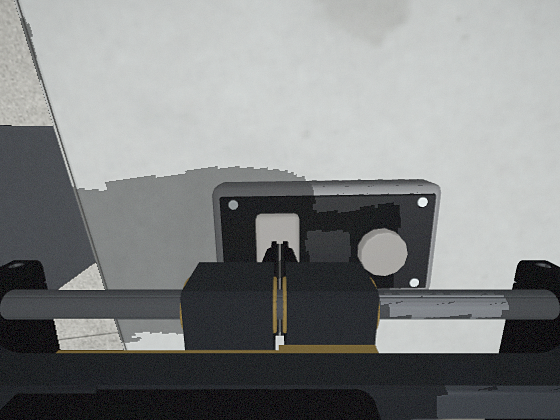

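```bash
python3 -m handwheel '[{"travel":[0,0,-4],"roll":0},{"travel":[0,0,-7],"roll":0},{"travel":[0,0,-7],"roll":0}]' ; python3 -m handwheel '[{"travel":[0,0,-1],"roll":0},{"travel":[0,0,-1],"roll":0}]'; python3 -m handwheel '[{"travel":[0,0,-1],"roll":0},{"travel":[0,0,-1],"roll":0}]';
```

```text
t: 3.1
eef_pos: [452.8, -7.9, 49.7]
tcp_rot: [1.533, 1.57, -0.176]
ft_force: [-0.5, 0.2, -1.1]
opening: 0.004
t: 3.3
eef_pos: [452.9, -7.9, 48.8]
tcp_rot: [1.486, 1.57, -0.223]
ft_force: [0.0, 0.1, 2.3]
opening: 0.006
t: 3.5
eef_pos: [452.9, -7.9, 47.8]
tcp_rot: [1.52, 1.57, -0.189]
ft_force: [-0.0, -0.6, 4.5]
opening: 0.006
```

```bash
python3 -m handwheel '[{"travel":[0,0,-0.8],"roll":0},{"travel":[0,0,-0.8],"roll":0}]' ; python3 -m handwheel '[{"travel":[0,0,-0.8],"roll":0},{"travel":[0,0,-0.8],"roll":0}]'
```

```text
t: 3.7
eef_pos: [452.9, -7.9, 47.0]
tcp_rot: [1.521, 1.57, -0.188]
ft_force: [0.1, -0.2, 5.6]
opening: 0.003
t: 3.9
eef_pos: [452.9, -7.9, 46.1]
tcp_rot: [1.546, 1.57, -0.163]
ft_force: [0.3, 0.0, 4.3]
opening: 0.003
```

```bash
python3 -m handwheel '[{"travel":[0,0,-0.9],"roll":0},{"travel":[0,0,-0.9],"roll":0}]'; python3 -m handwheel '[{"travel":[0,0,-0.4],"roll":0},{"travel":[0,0,-0.4],"roll":0}]'
```

```text
t: 4.1
eef_pos: [452.9, -7.9, 45.1]
tcp_rot: [1.537, 1.571, -0.172]
ft_force: [0.5, 0.1, 3.8]
opening: 0.003
t: 4.3
eef_pos: [452.9, -7.9, 44.8]
tcp_rot: [1.537, 1.571, -0.172]
ft_force: [1.7, -0.4, 3.5]
opening: 0.007
```

```bash
python3 - <<'E'
from h import *
im,P=snap("wrist","w4.png");s=env.state();print(np.round(s['eef_pos'],2),s['ft_force'])
E
```

```text
[452.89  -7.89  44.78] [0.82935954 0.36783457 5.02403505]
```

```bash
python3 -m handwheel '[{"travel":[0,0,20],"roll":0},{"travel":[0,0,65],"roll":0},{"travel":[0,0,110],"roll":0},{"travel":[20,40,130],"roll":0},{"travel":[40,80,150],"roll":0},{"travel":[60,120,165],"roll":0},{"travel":[75,155,165],"roll":0},{"travel":[87,188,165],"roll":0}]' -0.3; python3 -m handwheel '[{"travel":[0,0,0],"roll":0},{"travel":[0,0,0],"roll":0},{"travel":[0,0,0],"roll":0}]'
python3 - <<'E'
from h import *
im,P=snap("wrist","w5.png");s=env.state();print(np.round(s['eef_pos'],2),s['opening'],s['joints'])
json.dump({k:np.array(v).tolist() for k,v in P.items()},open('w5.json','w'))
snap("scene","s5.png")
E
```

```text
t: 5.15
eef_pos: [540.3, 181.9, 209.9]
tcp_rot: [1.743, 1.57, 0.034]
ft_force: [-0.3, -0.2, 0.5]
opening: 0.615
t: 5.45
eef_pos: [539.3, 179.4, 209.4]
tcp_rot: [-1.046, 1.57, -2.755]
ft_force: [-0.0, -0.1, -0.7]
opening: 0.649
[539.46 179.23 209.61] 0.6508673532040017 [ 2.04648706e-01  4.16165853e-01  1.70575119e+00 -1.88415280e-04
  1.02030399e+00  3.43758356e-01]
```

View pics/w5.png

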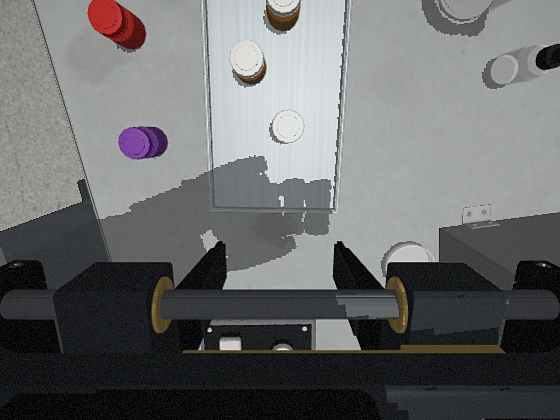

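View pics/s5.png

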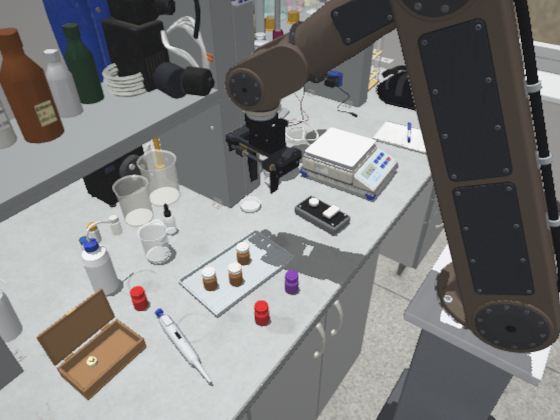

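```bash
python3 - <<'E'
from h import *
im=cv2.imread('pics/s5.png'); cv2.imwrite('pics/c5.png',cv2.resize(im[230:300,185:305],None,fx=6,fy=6,interpolation=cv2.INTER_CUBIC))
P=json.load(open('w5.json'))
for n,u,v in [("C",288,126),("B",247,55),("A",282,3)]: print(n,pix2w(P,u,v,54).round(1),pix2w(P,u,v,60).round(1))
for u,v in [(211,211),(337,211)]: print(pix2w(P,u,v,14).round(1))
E
```

```text
C [558.4 253.3  54. ] [558.2 253.2  60. ]
B [528.7 322.   54. ] [529.1 320.7  60. ]
A [566.9 359.9  54. ] [566.6 357.9  60. ]
[456.1 169.5  14. ]
[604.5 149.   14. ]
```

View pics/c5.png

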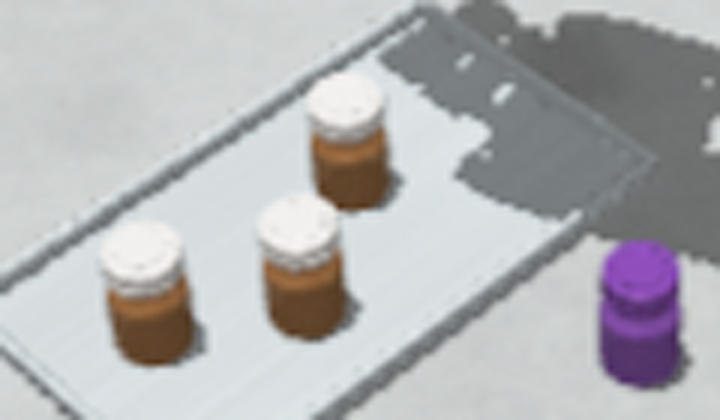

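```bash
python3 -m handwheel '[{"travel":[10,30,-30],"roll":0},{"travel":[19,60,-70],"roll":0},{"travel":[19,73,-110],"roll":0},{"travel":[19,73,-130],"roll":0},{"travel":[19,73,-139],"roll":0},{"travel":[19,73,-139],"roll":0},{"travel":[19,73,-139],"roll":0},{"travel":[19,73,-139],"roll":0}]' 1
python3 - <<'E'
from h import *
im,P=snap("wrist","w6.png");s=env.state();print(np.round(s['eef_pos'],2),s['opening'])
json.dump({k:np.array(v).tolist() for k,v in P.items()},open('w6.json','w'))
snap("scene","s6.png")
im=cv2.imread('pics/s6.png'); cv2.imwrite('pics/c6.png',cv2.resize(im[130:300,185:345],None,fx=4,fy=4,interpolation=cv2.INTER_CUBIC)[:600])
E
```

```text
t: 6.35
eef_pos: [559.5, 252.9, 72.3]
tcp_rot: [2.004, 1.568, 0.294]
ft_force: [0.2, -0.0, -0.6]
opening: 0.036
[559.44 252.95  72.18] 0.021224618220378563
```

View pics/w6.png

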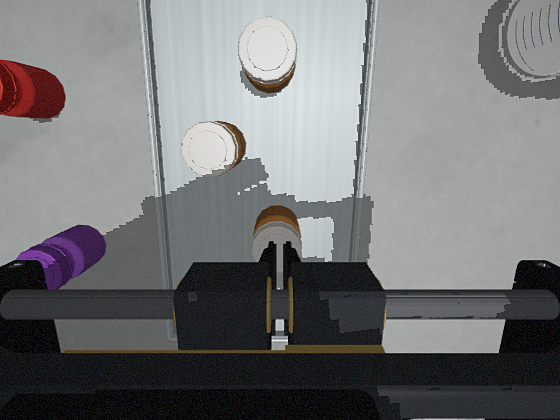

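View pics/c6.png

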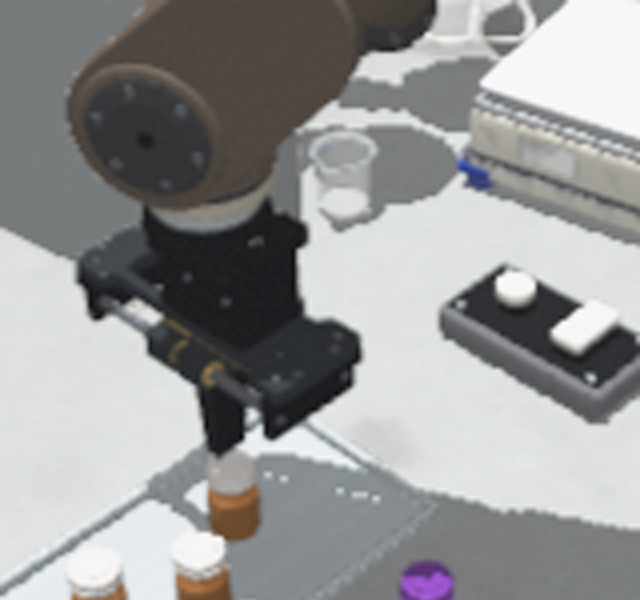

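```bash
python3 - <<'E'
from h import *
P=json.load(open('w6.json'))
for n,u,v in [("C",276,237),("B",212,147),("A",267,48)]: print(n,pix2w(P,u,v,51).round(1),pix2w(P,u,v,57).round(1))
E
python3 -m handwheel '[{"travel":[0,0,-7],"roll":0},{"travel":[0,0,-13],"roll":0},{"travel":[0,0,-13],"roll":0}]';python3 -m handwheel '[{"travel":[0,0,-1],"roll":0},{"travel":[0,0,-2],"roll":0},{"travel":[0,0,-2],"roll":0}]';python3 -m handwheel '[{"travel":[0,0,-1],"roll":0},{"travel":[0,0,-2],"roll":0},{"travel":[0,0,-2],"roll":0}]'
```

```text
C [558.8 259.5  51. ] [559.2 261.6  57. ]
B [529.2 320.3  51. ] [530.5 320.5  57. ]
A [569.2 368.4  51. ] [569.3 367.1  57. ]
t: 6.75
eef_pos: [558.8, 253.1, 57.1]
tcp_rot: [-0.963, 1.57, -2.672]
ft_force: [-0.2, -0.1, 0.4]
opening: 0.004
t: 7.05
eef_pos: [558.8, 253.1, 56.1]
tcp_rot: [1.68, 1.571, -0.029]
ft_force: [-1.6, -0.0, 5.7]
opening: 0.004
t: 7.35
eef_pos: [558.7, 253.1, 53.6]
tcp_rot: [-1.035, 1.571, -2.744]
ft_force: [-0.3, 0.2, -0.7]
opening: 0.006
```

```bash
python3 -m handwheel '[{"travel":[0,0,-1],"roll":0},{"travel":[0,0,-2],"roll":0},{"travel":[0,0,-2],"roll":0}]';python3 -m handwheel '[{"travel":[0,0,-0.5],"roll":0},{"travel":[0,0,-1],"roll":0},{"travel":[0,0,-1],"roll":0}]'
```

```text
t: 7.65
eef_pos: [558.7, 253.1, 51.5]
tcp_rot: [-0.954, 1.57, -2.663]
ft_force: [0.0, -0.0, -0.3]
opening: 0.003
t: 7.95
eef_pos: [558.8, 253.1, 50.8]
tcp_rot: [1.729, 1.571, 0.02]
ft_force: [-0.4, 0.4, 0.5]
opening: 0.002
```

```bash
python3 -m handwheel '[{"travel":[0,0,-0.5],"roll":0},{"travel":[0,0,-1],"roll":0},{"travel":[0,0,-1],"roll":0}]'
```

```text
t: 8.25
eef_pos: [559.0, 253.2, 50.7]
tcp_rot: [1.938, 1.57, 0.229]
ft_force: [-2.0, -1.4, 11.0]
opening: 0.006
```

```bash
python3 -m handwheel '[{"travel":[0,0,20],"roll":0},{"travel":[-5,15,35],"roll":0},{"travel":[-20,50,35],"roll":0},{"travel":[-29,67,25],"roll":0},{"travel":[-29,67,12],"roll":0},{"travel":[-29,67,9],"roll":0},{"travel":[-29,67,9],"roll":0},{"travel":[-29,67,9],"roll":0}]'
python3 - <<'E'
from h import *
im,P=snap("wrist","w7.png");s=env.state();print(np.round(s['eef_pos'],2),s['opening'])
json.dump({k:np.array(v).tolist() for k,v in P.items()},open('w7.json','w'))
E
```

```text
t: 9.05
eef_pos: [530.4, 319.4, 58.8]
tcp_rot: [1.004, 1.571, -0.706]
ft_force: [-0.1, -0.5, 0.4]
opening: 0.004
[530.4  319.46  59.  ] 0.002878159891056767
```

View pics/w7.png

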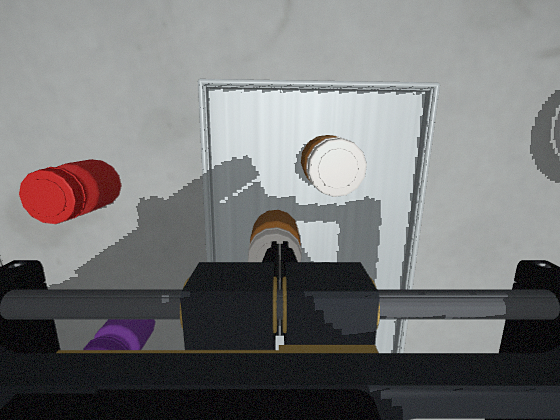

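Fingers are centred on vial B (col 276); A is at (338,165). Press B.

```bash
python3 - <<'E'
from h import *
P=json.load(open('w7.json'))
for n,u,v in [("A",338,165)]: print(n,pix2w(P,u,v,51).round(1),pix2w(P,u,v,57).round(1))
E
python3 -m handwheel '[{"travel":[0,0,-1],"roll":0},{"travel":[0,0,-3],"roll":0},{"travel":[0,0,-3],"roll":0}]';python3 -m handwheel '[{"travel":[0,0,-1],"roll":0},{"travel":[0,0,-2],"roll":0},{"travel":[0,0,-2],"roll":0}]';python3 -m handwheel '[{"travel":[0,0,-1],"roll":0},{"travel":[0,0,-2],"roll":0},{"travel":[0,0,-2],"roll":0}]'
```

```text
A [570.6 367.8  51. ] [569.6 368.6  57. ]
t: 9.4
eef_pos: [530.3, 320.0, 56.2]
tcp_rot: [1.878, 1.57, 0.169]
ft_force: [-0.4, -0.8, 4.8]
opening: 0.008
t: 9.7
eef_pos: [529.9, 320.0, 53.7]
tcp_rot: [1.818, 1.571, 0.109]
ft_force: [-0.2, 0.2, 0.9]
opening: 0.004
t: 10.0
eef_pos: [529.6, 320.1, 51.5]
tcp_rot: [-0.929, 1.57, -2.638]
ft_force: [-0.2, 0.3, 0.3]
opening: 0.005
```

```bash
python3 -m handwheel '[{"travel":[0,0,-1],"roll":0},{"travel":[0,0,-2],"roll":0},{"travel":[0,0,-2],"roll":0}]'; python3 -m handwheel '[{"travel":[0,0,20],"roll":0},{"travel":[5,5,37],"roll":0},{"travel":[25,30,37],"roll":0},{"travel":[40,48,27],"roll":0},{"travel":[40,48,15],"roll":0},{"travel":[40,48,10],"roll":0},{"travel":[40,48,10],"roll":0},{"travel":[40,48,10],"roll":0}]'
python3 - <<'E'
from h import *
im,P=snap("wrist","w8.png");s=env.state();print(np.round(s['eef_pos'],2),s['opening'])
E
```

```text
t: 10.3
eef_pos: [530.1, 320.2, 50.7]
tcp_rot: [2.037, 1.57, 0.328]
ft_force: [-2.7, -1.1, 10.0]
opening: 0.009
t: 11.1
eef_pos: [569.5, 367.6, 59.9]
tcp_rot: [-0.789, 1.57, -2.498]
ft_force: [-0.2, 0.7, 0.4]
opening: 0.004
[569.72 367.71  60.19] 0.006834375096581333
```

View pics/w8.png

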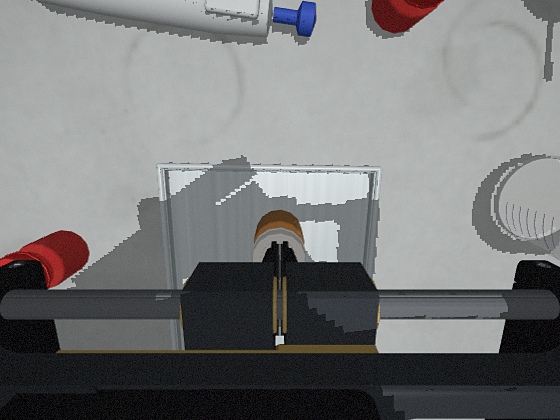

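Centred on A (col 278).

```bash
python3 -m handwheel '[{"travel":[0,0,-2],"roll":0},{"travel":[0,0,-4],"roll":0},{"travel":[0,0,-4],"roll":0}]';python3 -m handwheel '[{"travel":[0,0,-1],"roll":0},{"travel":[0,0,-2],"roll":0},{"travel":[0,0,-2],"roll":0}]';python3 -m handwheel '[{"travel":[0,0,-1],"roll":0},{"travel":[0,0,-2],"roll":0},{"travel":[0,0,-2],"roll":0}]';python3 -m handwheel '[{"travel":[0,0,-1],"roll":0},{"travel":[0,0,-2],"roll":0},{"travel":[0,0,-2],"roll":0}]'
```

```text
t: 11.45
eef_pos: [570.0, 368.1, 56.3]
tcp_rot: [2.006, 1.57, 0.297]
ft_force: [-1.3, -1.5, 5.1]
opening: 0.004
t: 11.75
eef_pos: [569.9, 368.1, 53.9]
tcp_rot: [1.904, 1.57, 0.195]
ft_force: [-0.1, -0.4, -0.6]
opening: 0.005
t: 12.05
eef_pos: [569.6, 368.1, 51.4]
tcp_rot: [-0.896, 1.57, -2.605]
ft_force: [-0.5, -0.9, -0.7]
opening: 0.006
t: 12.35
eef_pos: [570.0, 368.3, 50.8]
tcp_rot: [2.118, 1.57, 0.409]
ft_force: [-2.4, -1.0, 8.6]
opening: 0.004
```

```bash
python3 -m handwheel '[{"travel":[0,0,10],"roll":0},{"travel":[0,0,20],"roll":0},{"travel":[0,0,20],"roll":0},{"travel":[0,0,20],"roll":0},{"travel":[0,0,20],"roll":0},{"travel":[0,0,20],"roll":0}]' -0.3
python3 - <<'E'
from h import *
P=json.load(open('w2.json')); P['world_from_camera']=np.array([[9.62000e-01,2.65000e-01,7.20000e-02,476.282],[-2.75000e-01,9.29000e-01,2.49000e-01,-150.795],[-1.00000e-03,-2.59000e-01,9.66000e-01,384.945],[0,0,0,1]])
for u,v in [(288,148),(474,89),(508,270)]: print(pix2w(P,u,v,96).round(1))
im,P=snap("wrist","w9.png");s=env.state();print(np.round(s['eef_pos'],2),s['opening'])
E
```

```text
t: 12.95
eef_pos: [569.6, 368.0, 69.4]
tcp_rot: [-0.878, 1.57, -2.587]
ft_force: [-0.3, -0.3, 0.2]
opening: 0.452
[ 479.  -168.4   96. ]
[ 644.5 -164.5   96. ]
[ 656.4 -342.    96. ]
[569.69 368.04  69.39] 0.49238880268778806
```

View pics/w9.png

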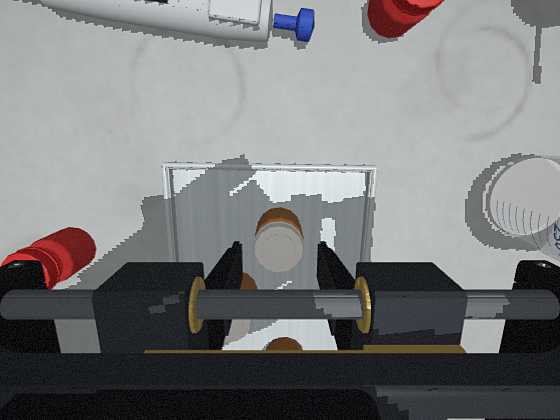

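```bash
python3 - <<'E'
from h import *
P=optics.camera_params("wrist"); print(pix2w(P,278,247,51).round(1))
E
python3 -m handwheel '[{"travel":[0,0,-15],"roll":0},{"travel":[0,0,-30],"roll":0},{"travel":[0,0,-45],"roll":0},{"travel":[0,0,-55],"roll":0},{"travel":[0,0,-61],"roll":0},{"travel":[0,0,-61],"roll":0}]' -0.3
python3 -m handwheel '[{"travel":[0,0,0],"roll":0},{"travel":[0,0,0],"roll":0},{"travel":[0,0,0],"roll":0},{"travel":[0,0,0],"roll":0},{"travel":[0,0,0],"roll":0},{"travel":[0,0,0],"roll":0},{"travel":[0,0,0],"roll":0}]' 1
```

```text
[569.4 368.9  51. ]
t: 13.6
eef_pos: [569.5, 367.9, 7.6]
tcp_rot: [-0.922, 1.569, -2.631]
ft_force: [-0.4, 0.2, -0.2]
opening: 0.65
t: 14.3
eef_pos: [569.9, 368.2, 9.2]
tcp_rot: [2.159, 1.57, 0.45]
ft_force: [-0.8, -0.6, 5.7]
opening: 0.353
```

```bash
python3 - <<'E'
from h import *
P=json.load(open('w5.json')); print(pix2w(P,440,228,0).round(),pix2w(P,440,228,200).round(),pix2w(P,478,215,0).round())
P=optics.camera_params("scene"); print(pix2w(P,232,207,0).round(),pix2w(P,262,185,0).round(),pix2w(P,160,165,0).round())
P=optics.camera_params("top"); print([pix2w(P,a,b,0).round() for a,b in [(277,163),(310,163)]])
E
python3 -m handwheel '[{"travel":[0,0,3],"roll":0},{"travel":[0,0,10],"roll":0},{"travel":[0,0,20],"roll":0},{"travel":[0,0,20],"roll":0}]'

```

```text
[732. 106.   0.] [636. 182. 200.] [779. 116.   0.]
[729.  98.   0.] [724. -43.   0.] [1077.   66.    0.]
[array([731.,  99.,   0.]), array([733., -16.,   0.])]
t: 14.7
eef_pos: [570.5, 368.5, 30.5]
tcp_rot: [2.158, 1.568, 0.449]
ft_force: [-0.7, 0.6, -1.2]
opening: 0.353
```

```bash
python3 -m handwheel '[{"travel":[0,0,40],"roll":0},{"travel":[0,0,85],"roll":0},{"travel":[0,-20,125],"roll":0},{"travel":[-10,-60,140],"roll":0},{"travel":[-20,-105,140],"roll":0},{"travel":[-30,-150,140],"roll":0},{"travel":[-30,-195,140],"roll":0},{"travel":[-30,-240,140],"roll":0}]'
python3 -m handwheel '[{"travel":[0,-45,0],"roll":0},{"travel":[0,-90,0],"roll":0},{"travel":[0,-135,0],"roll":0},{"travel":[0,-180,0],"roll":0},{"travel":[5,-225,0],"roll":0},{"travel":[10,-270,0],"roll":0},{"travel":[15,-315,0],"roll":0},{"travel":[20,-350,0],"roll":0}]'
python3 -m handwheel '[{"travel":[4,-40,0],"roll":0},{"travel":[7,-70,0],"roll":0},{"travel":[7,-84,0],"roll":0},{"travel":[7,-84,0],"roll":0},{"travel":[7,-84,0],"roll":0},{"travel":[7,-84,0],"roll":0}]'
python3 - <<'E'
from h import *
im,P=snap("wrist","w10.png");s=env.state();print(np.round(s['eef_pos'],2),s['opening'],s['joints'])
snap("scene","s10.png")
E
```

```text
t: 15.5
eef_pos: [539.3, 126.6, 169.2]
tcp_rot: [1.783, 1.57, 0.075]
ft_force: [0.1, 0.7, -1.8]
opening: 0.351
t: 16.3
eef_pos: [559.7, -224.5, 169.0]
tcp_rot: [1.071, 1.57, -0.639]
ft_force: [0.9, 0.1, -2.1]
opening: 0.349
t: 16.9
eef_pos: [566.9, -304.4, 168.9]
tcp_rot: [-2.882, 1.571, 1.693]
ft_force: [-0.6, -0.4, -1.1]
opening: 0.354
[ 566.97 -304.47  169.  ] 0.35232732989784926 [-5.95470880e-01  5.62315447e-01  1.56066736e+00  1.85834678e-04
  1.01859514e+00 -4.58800664e-01]
```

View pics/w10.png

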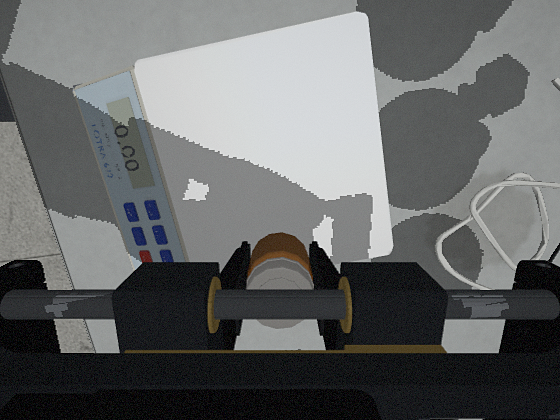

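View pics/s10.png

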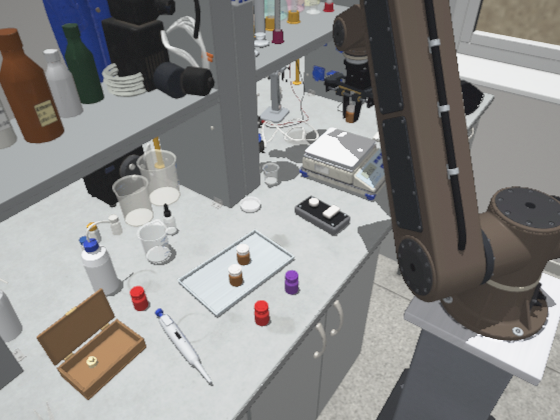

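```bash
python3 -m handwheel '[{"travel":[0,0,-20],"roll":0},{"travel":[0,0,-40],"roll":0},{"travel":[0,0,-55],"roll":0},{"travel":[0,0,-62],"roll":0},{"travel":[0,0,-64],"roll":0},{"travel":[0,0,-64],"roll":0}]';  python3 -m handwheel '[{"travel":[0,0,-1],"roll":0},{"travel":[0,0,-1],"roll":0}]'; python3 -m handwheel '[{"travel":[0,0,-1],"roll":0},{"travel":[0,0,-1],"roll":0}]'; python3 -m handwheel '[{"travel":[0,0,-1],"roll":0},{"travel":[0,0,-1],"roll":0}]'
```

```text
t: 17.6
eef_pos: [567.0, -305.9, 105.0]
tcp_rot: [1.199, 1.57, -0.51]
ft_force: [0.1, 0.4, -1.4]
opening: 0.353
t: 17.8
eef_pos: [567.0, -306.0, 104.3]
tcp_rot: [1.143, 1.57, -0.566]
ft_force: [-0.2, -0.2, -1.5]
opening: 0.354
t: 18.0
eef_pos: [566.8, -305.9, 102.9]
tcp_rot: [1.282, 1.57, -0.427]
ft_force: [0.7, 0.3, -1.2]
opening: 0.355
t: 18.2
eef_pos: [566.9, -306.0, 102.2]
tcp_rot: [1.135, 1.57, -0.574]
ft_force: [-1.5, -0.1, 3.2]
opening: 0.354
```

```bash
python3 -m handwheel '[{"travel":[0,0,0],"roll":0},{"travel":[0,0,0],"roll":0},{"travel":[0,0,0],"roll":0},{"travel":[0,0,0],"roll":0},{"travel":[0,0,20],"roll":0},{"travel":[0,0,50],"roll":0},{"travel":[0,20,85],"roll":0},{"travel":[0,60,85],"roll":0}]' -0.3
python3 -m handwheel '[{"travel":[-5,45,0],"roll":0},{"travel":[-10,90,0],"roll":0},{"travel":[-15,135,0],"roll":0},{"travel":[-20,180,0],"roll":0},{"travel":[-20,225,0],"roll":0},{"travel":[-20,270,0],"roll":0},{"travel":[-20,315,0],"roll":0},{"travel":[-20,360,0],"roll":0}]'
python3 -m handwheel '[{"travel":[-8,40,0],"roll":0},{"travel":[-17,80,0],"roll":0},{"travel":[-17,120,0],"roll":0},{"travel":[-17,120,0],"roll":0},{"travel":[-17,120,0],"roll":0},{"travel":[-17,120,0],"roll":0}]'
python3 - <<'E'
from h import *
im,P=snap("wrist","w11.png");s=env.state();print(np.round(s['eef_pos'],2),s['opening'],s['joints'])
json.dump({k:np.array(v).tolist() for k,v in P.items()},open('w11.json','w'))
snap("scene","s11.png")
E
```

```text
t: 19.0
eef_pos: [568.3, -247.9, 190.9]
tcp_rot: [1.167, 1.563, -0.545]
ft_force: [0.9, 0.1, 0.0]
opening: 0.651
t: 19.8
eef_pos: [546.6, 116.0, 186.9]
tcp_rot: [1.719, 1.57, 0.01]
ft_force: [1.4, 0.3, 0.5]
opening: 0.651
t: 20.4
eef_pos: [529.8, 233.3, 186.7]
tcp_rot: [-0.527, 1.57, -2.236]
ft_force: [0.7, -0.3, 0.5]
opening: 0.652
[529.95 233.09 186.75] 0.6495224472165768 [ 3.00371722e-01  4.55549274e-01  1.70702932e+00 -2.21657040e-04
  9.79161111e-01  4.39740532e-01]
```

View pics/w11.png

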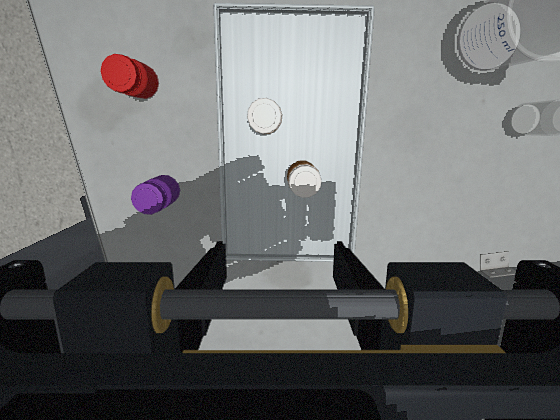

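View pics/s11.png

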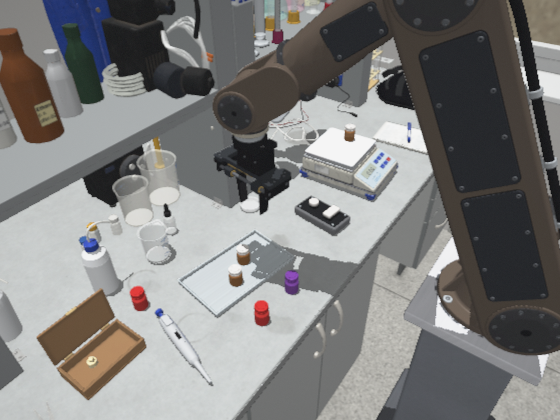

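```bash
python3 - <<'E'
from h import *
P=json.load(open('w11.json'))
for n,u,v in [("B",264,116),("C",304,180)]: print(n,pix2w(P,u,v,51).round(1))
E
python3 -m handwheel '[{"travel":[0,40,0],"roll":0},{"travel":[0,70,-40],"roll":0},{"travel":[0,85,-80],"roll":0},{"travel":[0,87,-110],"roll":0},{"travel":[0,87,-120],"roll":0},{"travel":[0,87,-120],"roll":0},{"travel":[0,87,-120],"roll":0}]'
python3 - <<'E'
from h import *
im,P=snap("wrist","w12.png");s=env.state();print(np.round(s['eef_pos'],2),s['opening'])
json.dump({k:np.array(v).tolist() for k,v in P.items()},open('w12.json','w'))
E
```

```text
B [527.8 318.9  51. ]
C [557.3 255.   51. ]
t: 21.2
eef_pos: [530.7, 320.7, 68.2]
tcp_rot: [2.093, 1.569, 0.383]
ft_force: [0.7, 0.8, 0.4]
opening: 0.65
[530.83 320.79  68.5 ] 0.6478158502148363
```

View pics/w12.png

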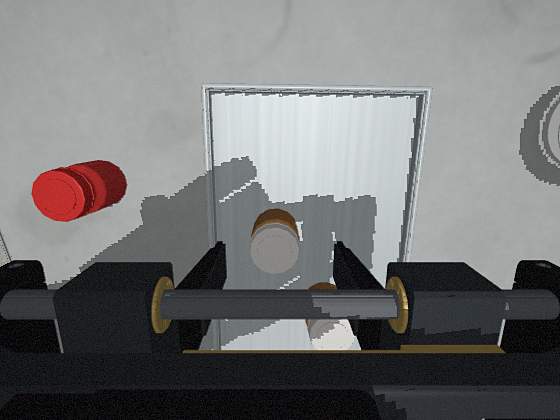

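```bash
python3 -m handwheel '[{"travel":[-2,0,-15],"roll":0},{"travel":[-2,-1,-30],"roll":0},{"travel":[-2,-1,-45],"roll":0},{"travel":[-2,-1,-55],"roll":0},{"travel":[-2,-1,-59],"roll":0},{"travel":[-2,-1,-59],"roll":0}]'
python3 -m handwheel '[{"travel":[0,0,0],"roll":0},{"travel":[0,0,0],"roll":0},{"travel":[0,0,0],"roll":0},{"travel":[0,0,0],"roll":0},{"travel":[0,0,0],"roll":0},{"travel":[0,0,0],"roll":0},{"travel":[0,0,0],"roll":0}]' 1
python3 -m handwheel '[{"travel":[0,0,15],"roll":0},{"travel":[0,0,55],"roll":0},{"travel":[0,0,100],"roll":0},{"travel":[0,-20,140],"roll":0},{"travel":[0,-60,160],"roll":0},{"travel":[5,-105,160],"roll":0},{"travel":[5,-150,160],"roll":0},{"travel":[5,-195,160],"roll":0}]'
```

```text
t: 21.85
eef_pos: [527.7, 320.0, 7.1]
tcp_rot: [-0.942, 1.57, -2.651]
ft_force: [0.2, -0.7, 1.1]
opening: 0.647
t: 22.55
eef_pos: [527.9, 320.2, 8.1]
tcp_rot: [2.039, 1.57, 0.33]
ft_force: [0.1, -0.0, 4.4]
opening: 0.35
t: 23.35
eef_pos: [532.5, 123.5, 168.9]
tcp_rot: [1.734, 1.57, 0.026]
ft_force: [1.4, 0.4, -1.1]
opening: 0.352
```

```bash
python3 -m handwheel '[{"travel":[0,-45,0],"roll":0},{"travel":[0,-90,0],"roll":0},{"travel":[0,-135,0],"roll":0},{"travel":[0,-180,0],"roll":0},{"travel":[5,-225,0],"roll":0},{"travel":[10,-270,0],"roll":0},{"travel":[18,-315,0],"roll":0},{"travel":[25,-350,0],"roll":0}]'
python3 -m handwheel '[{"travel":[5,-20,0],"roll":0},{"travel":[10,-29,0],"roll":0},{"travel":[10,-29,0],"roll":0},{"travel":[10,-29,0],"roll":0},{"travel":[10,-29,0],"roll":0}]'
python3 - <<'E'
from h import *
im,P=snap("wrist","w13.png");s=env.state();print(np.round(s['eef_pos'],2),s['opening'])
snap("scene","s13.png")
im=cv2.imread('pics/s13.png'); cv2.imwrite('pics/c13.png',cv2.resize(im[90:240,260:430],None,fx=4,fy=4,interpolation=cv2.INTER_CUBIC)[:600])
E
```

```text
t: 24.15
eef_pos: [557.7, -227.5, 168.7]
tcp_rot: [1.121, 1.57, -0.589]
ft_force: [-0.4, 0.8, -0.2]
opening: 0.352
t: 24.65
eef_pos: [567.7, -252.6, 168.0]
tcp_rot: [-2.54, 1.571, 2.036]
ft_force: [-0.3, 0.2, -0.5]
opening: 0.351
[ 567.79 -252.69  168.03] 0.35196160544568655
```

View pics/w13.png

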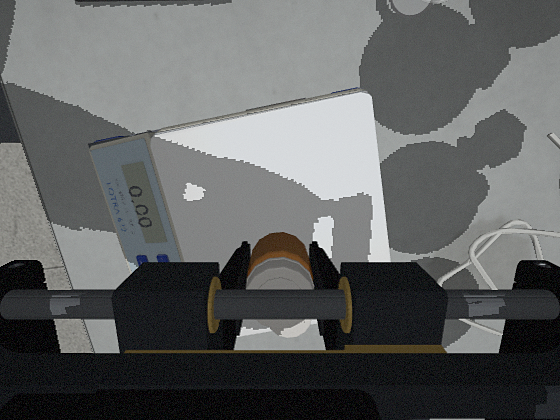

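View pics/c13.png

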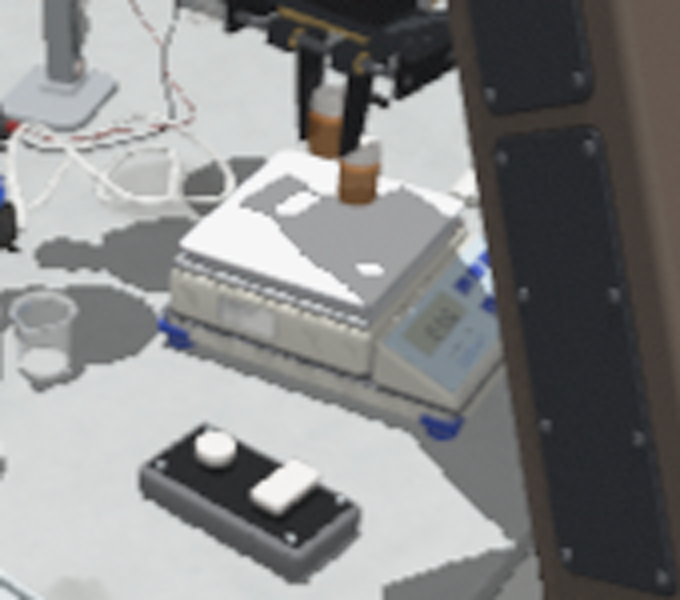

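```bash
python3 - <<'E'
from h import *
P=optics.camera_params("scene")
for p in [(567,-306,96),(567,-306,144),(567,-253,168),(567,-253,210)]: print(w2pix(P,p))
E
python3 - <<'E'
import cv2
im=cv2.imread('pics/s11.png'); cv2.imwrite('pics/c11.png',cv2.resize(im[90:240,260:430],None,fx=4,fy=4,interpolation=cv2.INTER_CUBIC)[:600])
E
```

```text
(np.float64(348.30233021510895), np.float64(138.60872761050226))
(np.float64(349.6334036885965), np.float64(125.49011754443677))
(np.float64(341.9637296931951), np.float64(125.43516287331886))
(np.float64(343.06825984469555), np.float64(113.06610937514782))
```

View pics/c11.png

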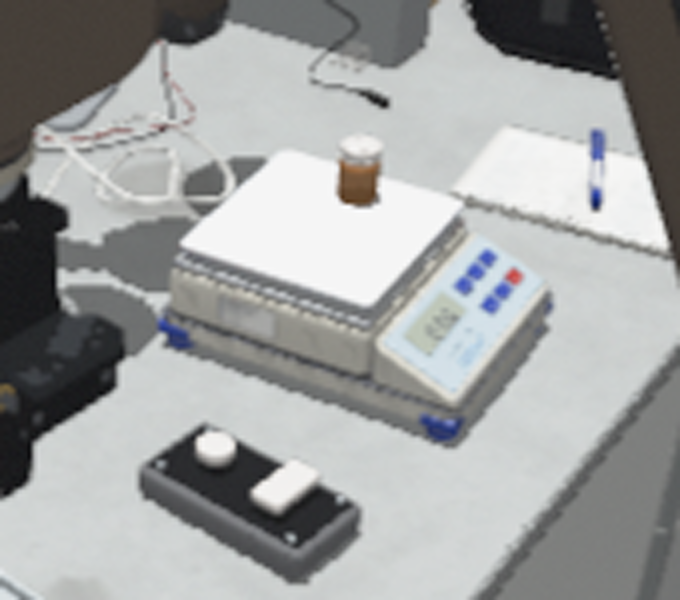

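```bash
python3 -m handwheel '[{"travel":[0,0,-20],"roll":0},{"travel":[0,0,-40],"roll":0},{"travel":[0,0,-55],"roll":0},{"travel":[0,0,-62],"roll":0},{"travel":[0,0,-64],"roll":0},{"travel":[0,0,-64],"roll":0}]';  python3 -m handwheel '[{"travel":[0,0,-1],"roll":0},{"travel":[0,0,-1],"roll":0}]'; python3 -m handwheel '[{"travel":[0,0,-1],"roll":0},{"travel":[0,0,-1],"roll":0}]'; python3 -m handwheel '[{"travel":[0,0,-1],"roll":0},{"travel":[0,0,-1],"roll":0}]'
```

```text
t: 25.35
eef_pos: [568.0, -253.8, 104.1]
tcp_rot: [1.222, 1.57, -0.486]
ft_force: [0.0, 0.0, -0.2]
opening: 0.354
t: 25.55
eef_pos: [568.0, -254.0, 103.3]
tcp_rot: [1.196, 1.57, -0.513]
ft_force: [0.4, -0.4, -0.4]
opening: 0.352
t: 25.75
eef_pos: [567.8, -253.9, 101.9]
tcp_rot: [1.256, 1.571, -0.453]
ft_force: [0.4, 0.2, -0.4]
opening: 0.351
t: 25.95
eef_pos: [567.9, -254.0, 101.1]
tcp_rot: [1.199, 1.57, -0.51]
ft_force: [-0.0, 1.3, 3.2]
opening: 0.354
```

```bash
python3 -m handwheel '[{"travel":[0,0,0],"roll":0},{"travel":[0,0,0],"roll":0},{"travel":[0,0,0],"roll":0},{"travel":[0,0,0],"roll":0},{"travel":[0,0,20],"roll":0},{"travel":[0,0,50],"roll":0},{"travel":[0,20,85],"roll":0},{"travel":[0,60,85],"roll":0}]' -0.3
python3 -m handwheel '[{"travel":[-5,45,0],"roll":0},{"travel":[-10,90,0],"roll":0},{"travel":[-15,135,0],"roll":0},{"travel":[-20,180,0],"roll":0},{"travel":[-20,225,0],"roll":0},{"travel":[-20,270,0],"roll":0},{"travel":[-15,315,0],"roll":0},{"travel":[-10,360,0],"roll":0}]'
python3 -m handwheel '[{"travel":[0,20,0],"roll":0},{"travel":[0,20,0],"roll":0},{"travel":[0,20,0],"roll":0}]'
python3 - <<'E'
from h import *
im,P=snap("wrist","w14.png");s=env.state();print(np.round(s['eef_pos'],2),s['opening'])
json.dump({k:np.array(v).tolist() for k,v in P.items()},open('w14.json','w'))
snap("scene","s14.png")
E
```

```text
t: 26.75
eef_pos: [569.4, -195.7, 189.8]
tcp_rot: [1.24, 1.564, -0.472]
ft_force: [0.9, -0.0, -0.2]
opening: 0.649
t: 27.55
eef_pos: [557.7, 168.0, 186.0]
tcp_rot: [1.797, 1.57, 0.088]
ft_force: [-0.3, 0.5, -0.1]
opening: 0.649
t: 27.85
eef_pos: [557.6, 186.1, 185.6]
tcp_rot: [-0.567, 1.57, -2.275]
ft_force: [0.5, -1.3, -0.6]
opening: 0.649
[557.72 185.45 185.66] 0.6464793663065544
```

View pics/w14.png

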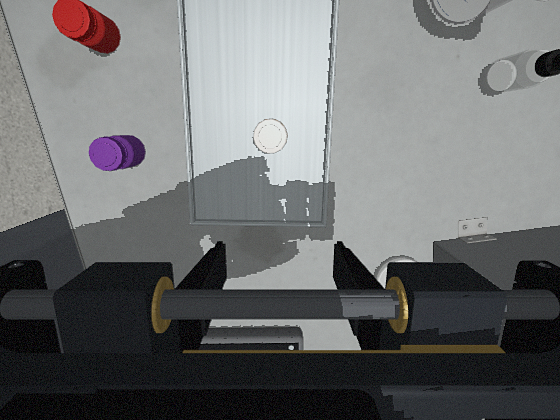

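View pics/s14.png

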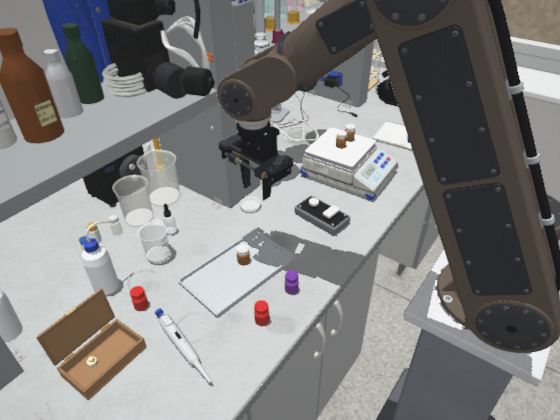

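```bash
python3 - <<'E'
from h import *
P=json.load(open('w14.json'))
print(pix2w(P,269,136,51).round(1))
E
python3 -m handwheel '[{"travel":[0,35,0],"roll":0},{"travel":[0,60,-40],"roll":0},{"travel":[-1,69,-80],"roll":0},{"travel":[-1,69,-110],"roll":0},{"travel":[-1,69,-120],"roll":0},{"travel":[-1,69,-120],"roll":0},{"travel":[-1,69,-120],"roll":0}]'
python3 - <<'E'
from h import *
im,P=snap("wrist","w15.png");s=env.state();print(np.round(s['eef_pos'],2),s['opening'])
E
```

```text
[557.4 253.4  51. ]
t: 28.65
eef_pos: [557.7, 254.6, 67.1]
tcp_rot: [1.985, 1.569, 0.275]
ft_force: [-0.5, -1.0, 1.0]
opening: 0.646
[557.81 254.79  67.49] 0.6480277273371833
```

View pics/w15.png

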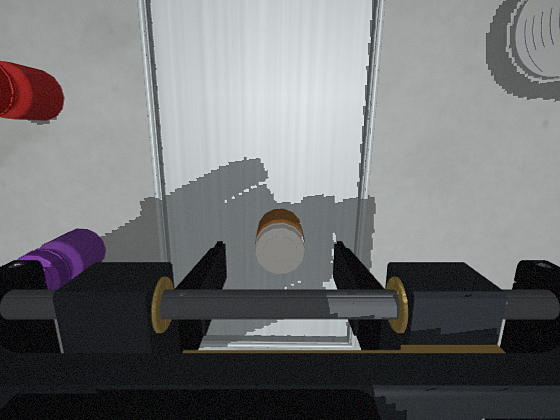

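C centred between the jaws (col 279). Grasp and carry to the third pan spot (567, -202).

```bash
python3 -m handwheel '[{"travel":[0,0,-15],"roll":0},{"travel":[0,-1,-30],"roll":0},{"travel":[0,-1,-45],"roll":0},{"travel":[0,-1,-55],"roll":0},{"travel":[0,-1,-58],"roll":0},{"travel":[0,-1,-58],"roll":0}]'
python3 -m handwheel '[{"travel":[0,0,0],"roll":0},{"travel":[0,0,0],"roll":0},{"travel":[0,0,0],"roll":0},{"travel":[0,0,0],"roll":0},{"travel":[0,0,0],"roll":0},{"travel":[0,0,0],"roll":0},{"travel":[0,0,0],"roll":0}]' 1
python3 -m handwheel '[{"travel":[0,0,15],"roll":0},{"travel":[0,0,55],"roll":0},{"travel":[0,0,100],"roll":0},{"travel":[0,-20,140],"roll":0},{"travel":[-5,-60,160],"roll":0},{"travel":[-10,-105,160],"roll":0},{"travel":[-15,-150,160],"roll":0},{"travel":[-20,-195,160],"roll":0}]'
python3 -m handwheel '[{"travel":[0,-45,0],"roll":0},{"travel":[0,-90,0],"roll":0},{"travel":[0,-135,0],"roll":0},{"travel":[5,-180,0],"roll":0},{"travel":[15,-220,0],"roll":0},{"travel":[28,-250,0],"roll":0},{"travel":[28,-257,0],"roll":0},{"travel":[28,-257,0],"roll":0}]'
python3 -m handwheel '[{"travel":[0,0,0],"roll":0},{"travel":[0,0,0],"roll":0}]'
python3 - <<'E'
from h import *
im,P=snap("wrist","w16.png");s=env.state();print(np.round(s['eef_pos'],2),s['opening'])
snap("scene","s16.png")
im=cv2.imread('pics/s16.png'); cv2.imwrite('pics/c16.png',cv2.resize(im[90:240,260:430],None,fx=4,fy=4,interpolation=cv2.INTER_CUBIC)[:600])
E
```

```text
t: 29.3
eef_pos: [556.6, 254.1, 7.0]
tcp_rot: [-1.076, 1.57, -2.785]
ft_force: [-0.5, -0.4, -0.3]
opening: 0.649
t: 30.0
eef_pos: [557.0, 254.2, 8.1]
tcp_rot: [1.968, 1.57, 0.259]
ft_force: [-0.9, -0.9, 4.9]
opening: 0.35
t: 30.8
eef_pos: [536.2, 57.6, 168.9]
tcp_rot: [1.662, 1.57, -0.046]
ft_force: [0.9, 0.3, -1.3]
opening: 0.355
t: 31.6
eef_pos: [564.4, -198.6, 167.9]
tcp_rot: [-1.995, 1.57, 2.577]
ft_force: [-0.5, -0.6, -0.6]
opening: 0.356
t: 31.8
eef_pos: [564.5, -196.6, 168.1]
tcp_rot: [-2.588, 1.571, 1.988]
ft_force: [0.9, -0.5, -0.4]
opening: 0.352
[ 564.65 -196.67  168.12] 0.35412329933928244
```

View pics/w16.png

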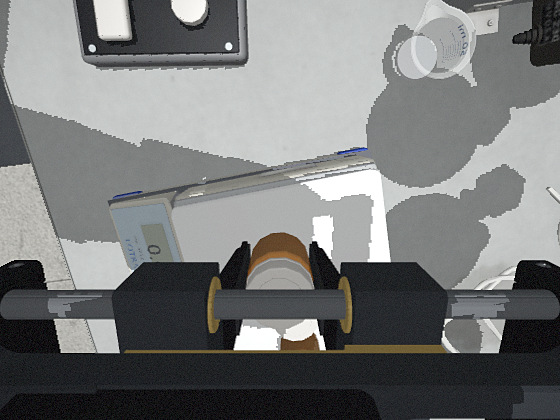

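View pics/c16.png

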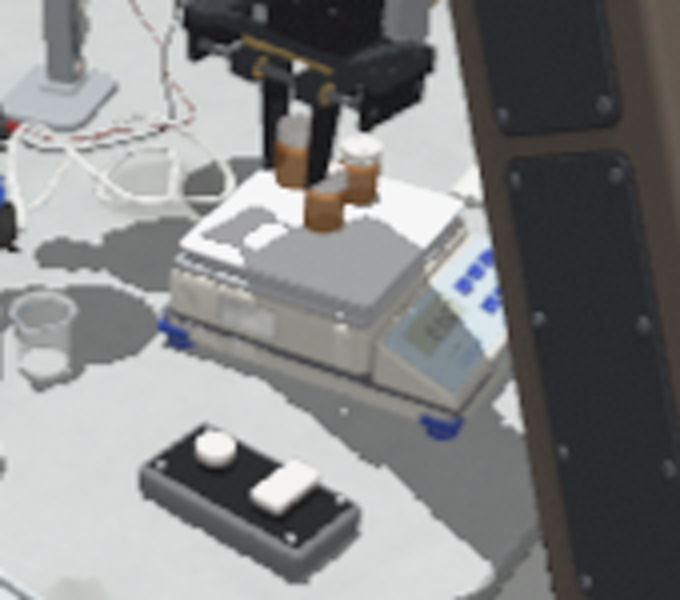

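```bash
python3 -m handwheel '[{"travel":[0,-4,-20],"roll":0},{"travel":[0,-4,-40],"roll":0},{"travel":[0,-4,-55],"roll":0},{"travel":[0,-4,-62],"roll":0},{"travel":[0,-4,-64],"roll":0},{"travel":[0,-4,-64],"roll":0}]';  python3 -m handwheel '[{"travel":[0,0,-1],"roll":0},{"travel":[0,0,-2],"roll":0},{"travel":[0,0,-2],"roll":0}]'; python3 -m handwheel '[{"travel":[0,0,-1],"roll":0},{"travel":[0,0,-1],"roll":0}]'
```

```text
t: 32.5
eef_pos: [565.0, -201.7, 104.1]
tcp_rot: [1.307, 1.57, -0.401]
ft_force: [0.5, 0.6, -0.4]
opening: 0.351
t: 32.8
eef_pos: [564.9, -201.9, 102.1]
tcp_rot: [1.294, 1.57, -0.415]
ft_force: [1.0, 0.7, -0.3]
opening: 0.353
t: 33.0
eef_pos: [564.9, -202.0, 101.1]
tcp_rot: [1.253, 1.57, -0.456]
ft_force: [-0.4, 0.8, 2.3]
opening: 0.351
```

```bash
python3 -m handwheel '[{"travel":[0,0,0],"roll":0},{"travel":[0,0,0],"roll":0},{"travel":[0,0,0],"roll":0},{"travel":[0,0,0],"roll":0},{"travel":[0,0,20],"roll":0},{"travel":[0,0,50],"roll":0},{"travel":[-10,20,85],"roll":0},{"travel":[-20,60,95],"roll":0}]' -0.3
python3 -m handwheel '[{"travel":[-10,30,0],"roll":0},{"travel":[-25,40,0],"roll":0},{"travel":[-25,40,0],"roll":0},{"travel":[-25,40,0],"roll":0},{"travel":[-25,40,0],"roll":0},{"travel":[-25,40,0],"roll":0},{"travel":[-25,40,0],"roll":0}]' 1
python3 - <<'E'
from h import *
im,P=snap("wrist","w17.png");s=env.state();print(np.round(s['eef_pos'],2),s['opening'])
json.dump({k:np.array(v).tolist() for k,v in P.items()},open('w17.json','w'))
snap("scene","s17.png")
im=cv2.imread('pics/s17.png'); cv2.imwrite('pics/c17.png',cv2.resize(im[90:240,260:430],None,fx=4,fy=4,interpolation=cv2.INTER_CUBIC)[:600])
E
```

```text
t: 33.8
eef_pos: [545.7, -143.2, 198.6]
tcp_rot: [1.301, 1.566, -0.41]
ft_force: [1.5, 1.5, -0.3]
opening: 0.65
t: 34.5
eef_pos: [520.1, -102.4, 195.5]
tcp_rot: [-1.774, 1.571, 2.799]
ft_force: [0.2, -0.7, -0.5]
opening: 0.116
[ 519.99 -102.31  195.52] 0.07561686471192257
```

View pics/w17.png

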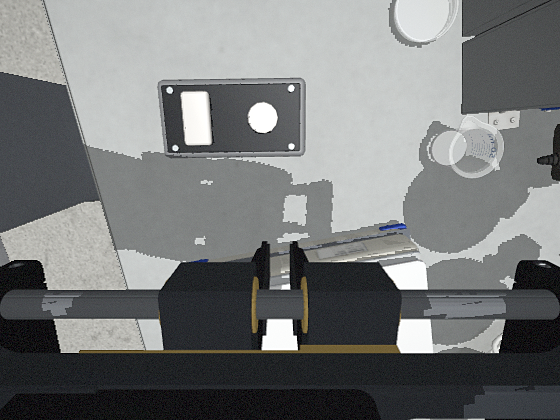

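View pics/c17.png

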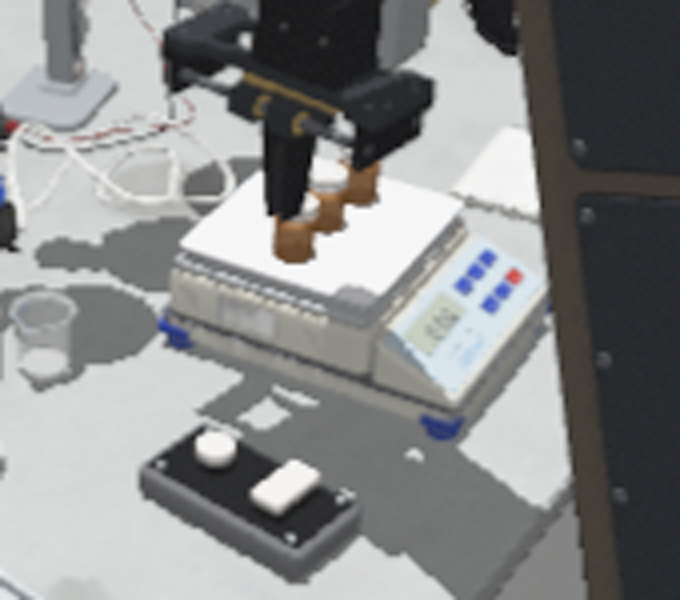

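```bash
python3 - <<'E'
from h import *
P=json.load(open('w17.json'))
print(pix2w(P,263,117.5,49).round(1), pix2w(P,196.5,118,49).round(1))
E
python3 -m handwheel '[{"travel":[-4,40,0],"roll":0},{"travel":[-4,85,-40],"roll":0},{"travel":[-4,86,-85],"roll":0},{"travel":[-4,86,-120],"roll":0},{"travel":[-4,86,-138],"roll":0},{"travel":[-4,86,-138],"roll":0},{"travel":[-4,86,-138],"roll":0},{"travel":[-4,86,-138],"roll":0}]' 1
python3 - <<'E'
from h import *
im,P=snap("wrist","w18.png");s=env.state();print(np.round(s['eef_pos'],2),s['opening'])
snap("scene","s18.png")
im=cv2.imread('pics/s18.png'); cv2.imwrite('pics/c18.png',cv2.resize(im[90:240,260:430],None,fx=4,fy=4,interpolation=cv2.INTER_CUBIC)[:600])
E
```

```text
[516.4 -17.5  49. ] [453.4  -9.2  49. ]
t: 35.4
eef_pos: [516.5, -16.1, 59.0]
tcp_rot: [1.551, 1.569, -0.158]
ft_force: [-0.1, 0.4, -1.0]
opening: 0.005
[516.5  -16.12  59.04] 0.0054234569855616714
```

View pics/w18.png

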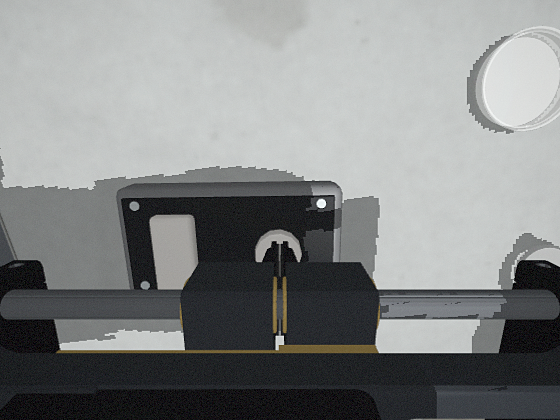

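View pics/c18.png

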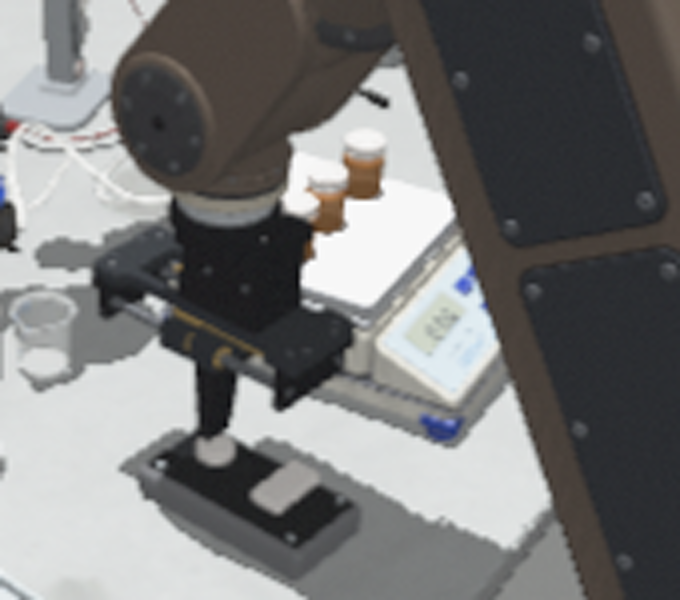

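```bash
python3 -m handwheel '[{"travel":[0,-1,-4],"roll":0},{"travel":[0,-1,-8],"roll":0},{"travel":[0,-1,-8],"roll":0}]'; python3 -m handwheel '[{"travel":[0,0,-1],"roll":0},{"travel":[0,0,-1],"roll":0}]';python3 -m handwheel '[{"travel":[0,0,-1],"roll":0},{"travel":[0,0,-1],"roll":0}]';python3 -m handwheel '[{"travel":[0,0,-0.8],"roll":0},{"travel":[0,0,-0.8],"roll":0}]'
```

```text
t: 35.8
eef_pos: [515.6, -16.9, 49.4]
tcp_rot: [-1.573, 1.57, 3.001]
ft_force: [-0.5, -0.6, 0.4]
opening: 0.005
t: 36.0
eef_pos: [515.8, -16.9, 48.7]
tcp_rot: [-1.364, 1.571, -3.073]
ft_force: [-0.6, -0.4, 1.9]
opening: 0.007
t: 36.2
eef_pos: [515.8, -16.9, 47.8]
tcp_rot: [0.977, 1.571, -0.732]
ft_force: [-2.0, -0.2, 3.1]
opening: 0.004
t: 36.4
eef_pos: [515.8, -16.9, 47.1]
tcp_rot: [1.419, 1.571, -0.29]
ft_force: [-2.2, -1.5, 5.2]
opening: 0.006
```

```bash
python3 -m handwheel '[{"travel":[0,0,-0.8],"roll":0},{"travel":[0,0,-0.8],"roll":0}]';python3 -m handwheel '[{"travel":[0,0,-0.8],"roll":0},{"travel":[0,0,-0.8],"roll":0}]';python3 -m handwheel '[{"travel":[0,0,-0.4],"roll":0},{"travel":[0,0,-0.4],"roll":0}]'; python3 - <<'E'
from h import *
im,P=snap("wrist","w19.png");s=env.state();print(np.round(s['eef_pos'],2),s['ft_force'])
E
```

```text
t: 36.6
eef_pos: [515.8, -16.9, 46.2]
tcp_rot: [1.43, 1.571, -0.279]
ft_force: [-2.6, 0.0, 4.5]
opening: 0.006
t: 36.8
eef_pos: [515.8, -16.9, 45.3]
tcp_rot: [1.032, 1.571, -0.677]
ft_force: [-1.4, -0.3, 3.2]
opening: 0.006
t: 37.0
eef_pos: [515.8, -16.9, 44.9]
tcp_rot: [1.131, 1.571, -0.578]
ft_force: [-1.8, -0.4, 3.7]
opening: 0.004
[515.78 -16.88  44.95] [-1.39102928 -0.91826544  3.66106753]
```

View pics/w19.png

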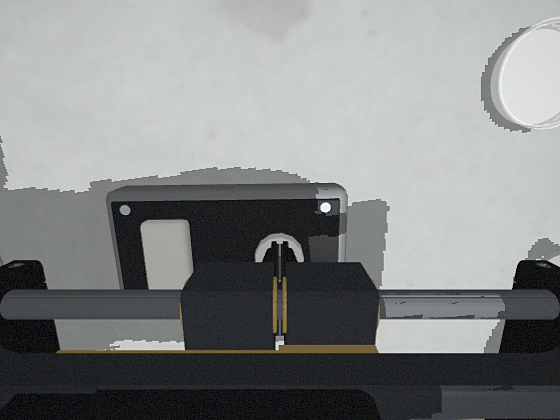

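```bash
python3 -m handwheel '[{"travel":[0,0,10],"roll":0},{"travel":[0,0,50],"roll":0},{"travel":[0,0,100],"roll":0},{"travel":[0,-10,145],"roll":0},{"travel":[10,-50,150],"roll":0},{"travel":[20,-95,150],"roll":0},{"travel":[30,-140,150],"roll":0},{"travel":[45,-180,150],"roll":0}]'
python3 -m handwheel '[{"travel":[4,-5,-20],"roll":0},{"travel":[4,-5,-30],"roll":0},{"travel":[4,-5,-30],"roll":0},{"travel":[4,-5,-30],"roll":0},{"travel":[4,-5,-30],"roll":0}]' -0.3
python3 - <<'E'
from h import *
im,P=snap("wrist","w20.png");s=env.state();print(np.round(s['eef_pos'],2),s['opening'])
snap("scene","s20.png")
im=cv2.imread('pics/s20.png'); cv2.imwrite('pics/c20.png',cv2.resize(im[90:240,260:430],None,fx=4,fy=4,interpolation=cv2.INTER_CUBIC)[:600])
E
```

```text
t: 37.85
eef_pos: [560.8, -198.8, 195.9]
tcp_rot: [1.346, 1.57, -0.363]
ft_force: [0.9, 1.4, -0.4]
opening: 0.004
t: 38.35
eef_pos: [565.0, -201.1, 165.9]
tcp_rot: [1.299, 1.57, -0.408]
ft_force: [-0.3, -0.2, -0.9]
opening: 0.368
[ 565.06 -201.23  165.94] 0.40996439716062066
```

View pics/w20.png

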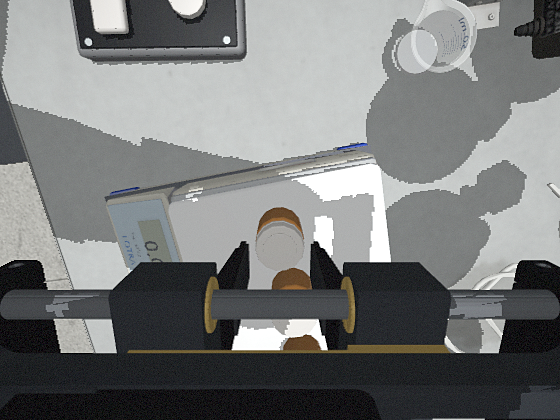

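View pics/c20.png

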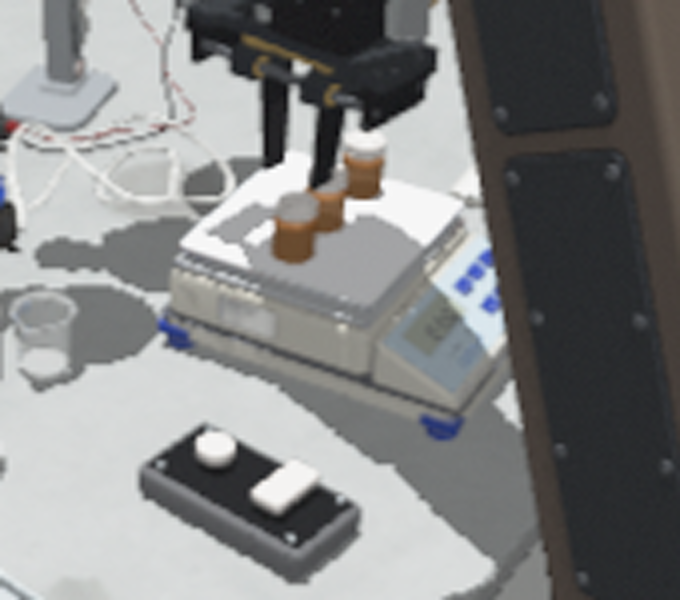

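```bash
python3 -m handwheel '[{"travel":[0,-1,-15],"roll":0},{"travel":[0,-1,-30],"roll":0},{"travel":[0,-1,-45],"roll":0},{"travel":[0,-1,-58],"roll":0},{"travel":[0,-1,-65],"roll":0},{"travel":[0,-1,-65],"roll":0}]'
python3 -m handwheel '[{"travel":[0,0,0],"roll":0},{"travel":[0,0,0],"roll":0},{"travel":[0,0,0],"roll":0},{"travel":[0,0,0],"roll":0},{"travel":[0,0,0],"roll":0},{"travel":[0,0,0],"roll":0},{"travel":[0,0,0],"roll":0}]' 1
python3 -m handwheel '[{"travel":[0,0,15],"roll":0},{"travel":[0,0,50],"roll":0},{"travel":[-5,10,75],"roll":0},{"travel":[-10,50,75],"roll":0},{"travel":[-20,95,75],"roll":0},{"travel":[-25,140,75],"roll":0},{"travel":[-25,185,75],"roll":0},{"travel":[-25,230,75],"roll":0}]'
python3 -m handwheel '[{"travel":[0,45,0],"roll":0},{"travel":[0,90,0],"roll":0},{"travel":[0,135,0],"roll":0},{"travel":[5,180,0],"roll":0},{"travel":[15,225,0],"roll":0},{"travel":[20,270,0],"roll":0},{"travel":[26,310,0],"roll":0},{"travel":[28,338,0],"roll":0}]'
python3 -m handwheel '[{"travel":[0,0,-20],"roll":0},{"travel":[0,0,-40],"roll":0},{"travel":[0,0,-40],"roll":0},{"travel":[0,0,-40],"roll":0}]'
python3 - <<'E'
from h import *
im,P=snap("wrist","w21.png");s=env.state();print(np.round(s['eef_pos'],2),s['opening'])
E
```

```text
t: 39.05
eef_pos: [564.6, -202.7, 99.3]
tcp_rot: [-1.903, 1.57, 2.672]
ft_force: [-0.1, 0.5, -0.4]
opening: 0.653
t: 39.75
eef_pos: [564.9, -203.0, 100.3]
tcp_rot: [1.256, 1.57, -0.453]
ft_force: [-0.7, 0.8, 4.8]
opening: 0.351
t: 40.55
eef_pos: [539.3, 28.8, 174.9]
tcp_rot: [-1.285, 1.571, -2.994]
ft_force: [0.3, 0.1, -2.0]
opening: 0.353
t: 41.35
eef_pos: [567.6, 367.7, 174.3]
tcp_rot: [-1.337, 1.57, -3.045]
ft_force: [-0.4, 0.6, -1.3]
opening: 0.353
t: 41.75
eef_pos: [567.8, 365.0, 135.0]
tcp_rot: [-0.947, 1.57, -2.656]
ft_force: [0.6, -0.6, -0.5]
opening: 0.351
[568.18 365.08 135.7 ] 0.35234496813050686
```

View pics/w21.png

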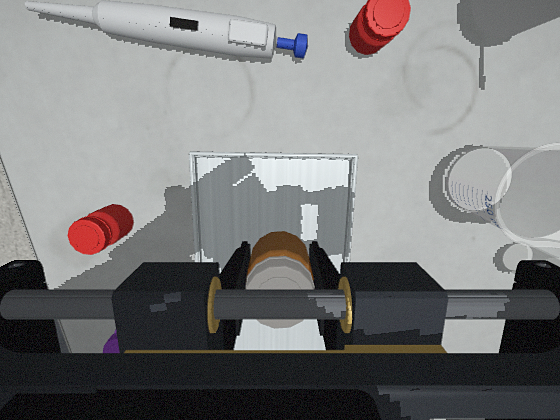

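```bash
python3 -m handwheel '[{"travel":[0,1,-35],"roll":0},{"travel":[0,1,-75],"roll":0},{"travel":[0,1,-105],"roll":0},{"travel":[0,1,-120],"roll":0},{"travel":[0,1,-125],"roll":0},{"travel":[0,1,-125],"roll":0}]'; python3 -m handwheel '[{"travel":[0,0,-1],"roll":0},{"travel":[0,0,-1],"roll":0}]';python3 -m handwheel '[{"travel":[0,0,-1],"roll":0},{"travel":[0,0,-1],"roll":0}]';
```

```text
t: 42.4
eef_pos: [568.4, 366.3, 10.8]
tcp_rot: [2.112, 1.57, 0.403]
ft_force: [-0.2, 0.0, -0.8]
opening: 0.357
t: 42.6
eef_pos: [568.4, 366.4, 10.4]
tcp_rot: [2.156, 1.569, 0.447]
ft_force: [0.6, 0.3, -0.8]
opening: 0.356
t: 42.8
eef_pos: [568.0, 366.2, 8.4]
tcp_rot: [2.085, 1.57, 0.376]
ft_force: [-0.3, 0.9, -0.8]
opening: 0.352
```

```bash
python3 -m handwheel '[{"travel":[0,0,-1],"roll":0},{"travel":[0,0,-1],"roll":0}]';
```

```text
t: 43.0
eef_pos: [567.9, 366.2, 7.3]
tcp_rot: [2.061, 1.57, 0.352]
ft_force: [-1.0, 0.3, 3.1]
opening: 0.349
```

```bash
python3 -m handwheel '[{"travel":[0,0,0],"roll":0},{"travel":[0,0,0],"roll":0},{"travel":[0,0,0],"roll":0},{"travel":[0,0,0],"roll":0},{"travel":[0,0,30],"roll":0},{"travel":[0,0,75],"roll":0},{"travel":[0,-10,120],"roll":0},{"travel":[-5,-45,150],"roll":0}]' -0.3
python3 -m handwheel '[{"travel":[-5,-40,20],"roll":0},{"travel":[-10,-85,30],"roll":0},{"travel":[-20,-130,30],"roll":0},{"travel":[-25,-175,30],"roll":0},{"travel":[-25,-220,30],"roll":0},{"travel":[-25,-265,30],"roll":0},{"travel":[-25,-310,30],"roll":0},{"travel":[-25,-355,30],"roll":0}]'
python3 -m handwheel '[{"travel":[5,-45,0],"roll":0},{"travel":[15,-90,0],"roll":0},{"travel":[20,-135,0],"roll":0},{"travel":[25,-180,0],"roll":0},{"travel":[30,-220,-10],"roll":0},{"travel":[30,-220,-20],"roll":0},{"travel":[30,-220,-20],"roll":0},{"travel":[30,-220,-20],"roll":0}]'
python3 - <<'E'
from h import *
im,P=snap("wrist","w22.png");s=env.state();print(np.round(s['eef_pos'],2),s['opening'])
snap("scene","s22.png")
E
```

```text
t: 43.8
eef_pos: [563.5, 322.8, 159.9]
tcp_rot: [2.19, 1.567, 0.483]
ft_force: [0.2, -1.3, -0.2]
opening: 0.645
t: 44.6
eef_pos: [537.5, -35.7, 187.1]
tcp_rot: [1.46, 1.57, -0.249]
ft_force: [1.3, 0.5, -0.4]
opening: 0.65
t: 45.4
eef_pos: [567.7, -253.0, 166.9]
tcp_rot: [-2.194, 1.57, 2.381]
ft_force: [-0.4, -0.8, 0.5]
opening: 0.652
[ 567.93 -252.84  167.38] 0.6575297366411657
```

View pics/w22.png

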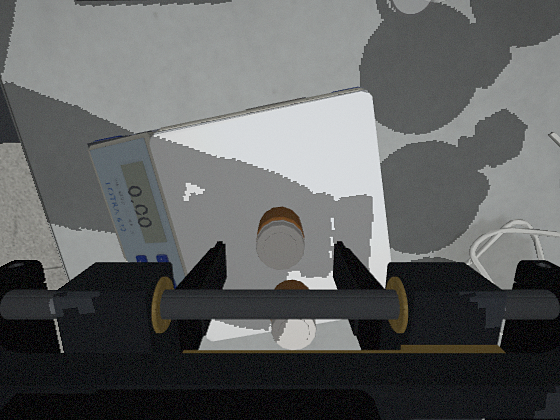

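View pics/s22.png

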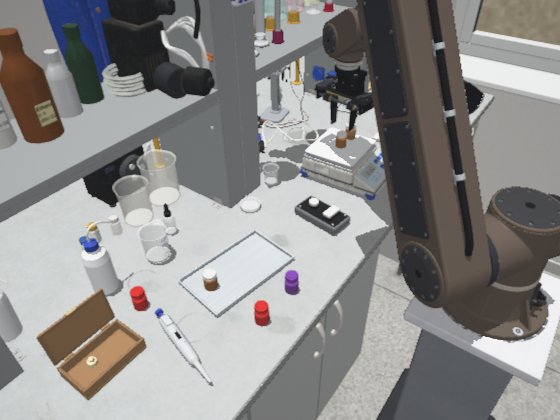

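C stands in the tray; B is centred under the jaws (280,240).

```bash
python3 -m handwheel '[{"travel":[0,-1,-15],"roll":0},{"travel":[0,-1,-30],"roll":0},{"travel":[0,-1,-45],"roll":0},{"travel":[0,-1,-58],"roll":0},{"travel":[0,-1,-67],"roll":0},{"travel":[0,-1,-67],"roll":0}]'
python3 -m handwheel '[{"travel":[0,0,0],"roll":0},{"travel":[0,0,0],"roll":0},{"travel":[0,0,0],"roll":0},{"travel":[0,0,0],"roll":0},{"travel":[0,0,0],"roll":0},{"travel":[0,0,0],"roll":0},{"travel":[0,0,0],"roll":0}]' 1
python3 -m handwheel '[{"travel":[0,0,15],"roll":0},{"travel":[0,0,50],"roll":0},{"travel":[-5,10,75],"roll":0},{"travel":[-10,50,75],"roll":0},{"travel":[-20,95,75],"roll":0},{"travel":[-30,140,75],"roll":0},{"travel":[-30,185,75],"roll":0},{"travel":[-30,230,75],"roll":0}]'
python3 -m handwheel '[{"travel":[0,45,0],"roll":0},{"travel":[0,90,0],"roll":0},{"travel":[0,135,0],"roll":0},{"travel":[0,180,0],"roll":0},{"travel":[0,225,0],"roll":0},{"travel":[-5,270,0],"roll":0},{"travel":[-8,310,0],"roll":0},{"travel":[-8,338,0],"roll":0}]'
python3 -m handwheel '[{"travel":[0,3,-20],"roll":0},{"travel":[0,3,-40],"roll":0},{"travel":[0,3,-40],"roll":0},{"travel":[0,3,-40],"roll":0}]'
python3 - <<'E'
from h import *
im,P=snap("wrist","w23.png");s=env.state();print(np.round(s['eef_pos'],2),s['opening'])
E
```

```text
t: 46.1
eef_pos: [567.6, -254.3, 99.1]
tcp_rot: [-1.999, 1.569, 2.575]
ft_force: [0.2, -0.2, -0.3]
opening: 0.649
t: 46.8
eef_pos: [568.0, -255.0, 100.4]
tcp_rot: [1.178, 1.57, -0.531]
ft_force: [-0.7, 0.2, 4.8]
opening: 0.354
t: 47.6
eef_pos: [537.3, -23.3, 174.9]
tcp_rot: [-1.621, 1.571, 2.953]
ft_force: [0.7, -0.1, -0.6]
opening: 0.356
t: 48.4
eef_pos: [528.9, 315.6, 174.6]
tcp_rot: [-1.328, 1.57, -3.036]
ft_force: [0.6, -0.5, -0.6]
opening: 0.355
t: 48.8
eef_pos: [529.8, 316.0, 135.0]
tcp_rot: [-0.945, 1.57, -2.654]
ft_force: [0.5, -0.6, -0.5]
opening: 0.351
[530.17 316.07 135.65] 0.3515585819216273
```

View pics/w23.png

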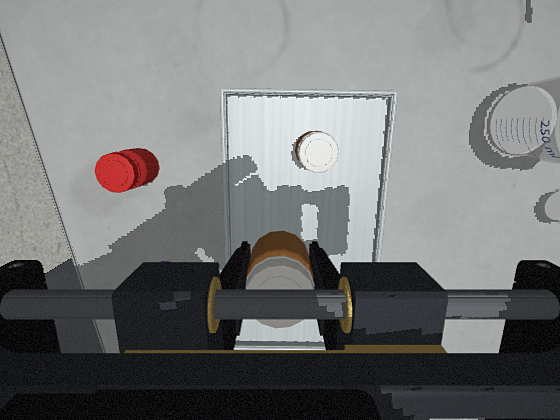

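```bash
python3 -m handwheel '[{"travel":[0,-1,-35],"roll":0},{"travel":[0,-1,-75],"roll":0},{"travel":[0,-1,-105],"roll":0},{"travel":[0,-1,-120],"roll":0},{"travel":[0,-1,-125],"roll":0},{"travel":[0,-1,-125],"roll":0}]'; python3 -m handwheel '[{"travel":[0,0,-1],"roll":0},{"travel":[0,0,-2],"roll":0},{"travel":[0,0,-2],"roll":0}]';python3 -m handwheel '[{"travel":[0,0,-1],"roll":0},{"travel":[0,0,-1],"roll":0}]';
```

```text
t: 49.45
eef_pos: [530.4, 315.2, 10.7]
tcp_rot: [2.084, 1.57, 0.374]
ft_force: [0.6, 0.5, 0.8]
opening: 0.351
t: 49.75
eef_pos: [530.2, 315.3, 8.8]
tcp_rot: [2.104, 1.569, 0.395]
ft_force: [-0.3, 0.2, -1.2]
opening: 0.352
t: 49.95
eef_pos: [530.0, 315.2, 7.3]
tcp_rot: [2.068, 1.57, 0.359]
ft_force: [-0.1, 0.7, 2.3]
opening: 0.354
```

Contact; release and fetch A (567, -306).

```bash
python3 -m handwheel '[{"travel":[0,0,0],"roll":0},{"travel":[0,0,0],"roll":0},{"travel":[0,0,0],"roll":0},{"travel":[0,0,0],"roll":0},{"travel":[0,0,30],"roll":0},{"travel":[0,0,75],"roll":0},{"travel":[0,-10,120],"roll":0},{"travel":[0,-45,150],"roll":0}]' -0.3
python3 -m handwheel '[{"travel":[5,-40,20],"roll":0},{"travel":[7,-85,30],"roll":0},{"travel":[7,-130,30],"roll":0},{"travel":[7,-175,30],"roll":0},{"travel":[7,-220,30],"roll":0},{"travel":[7,-265,30],"roll":0},{"travel":[7,-310,30],"roll":0},{"travel":[7,-355,30],"roll":0}]'
python3 -m handwheel '[{"travel":[5,-45,0],"roll":0},{"travel":[10,-90,0],"roll":0},{"travel":[15,-135,0],"roll":0},{"travel":[20,-175,0],"roll":0},{"travel":[30,-215,-10],"roll":0},{"travel":[30,-220,-20],"roll":0},{"travel":[30,-220,-20],"roll":0},{"travel":[30,-220,-20],"roll":0}]'
python3 - <<'E'
from h import *
im,P=snap("wrist","w24.png");s=env.state();print(np.round(s['eef_pos'],2),s['opening'])
snap("scene","s24.png")
E
```

```text
t: 50.75
eef_pos: [530.3, 271.6, 159.8]
tcp_rot: [2.139, 1.567, 0.433]
ft_force: [0.8, -0.7, -0.3]
opening: 0.649
t: 51.55
eef_pos: [536.5, -86.7, 187.1]
tcp_rot: [1.514, 1.571, -0.195]
ft_force: [1.2, 0.4, 0.2]
opening: 0.649
t: 52.35
eef_pos: [566.5, -303.9, 166.8]
tcp_rot: [-2.233, 1.57, 2.342]
ft_force: [-0.3, 0.1, 1.4]
opening: 0.648
[ 566.8  -303.7   167.34] 0.6486339100562188
```

View pics/w24.png

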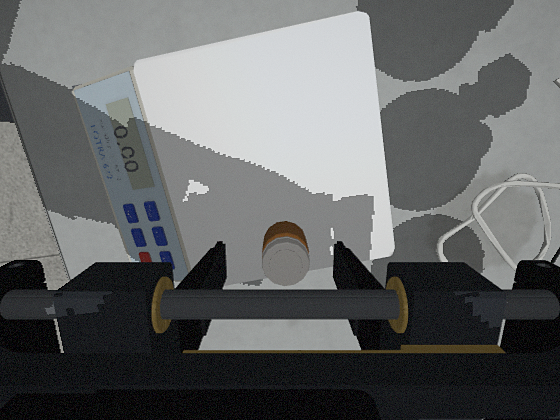

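View pics/s24.png

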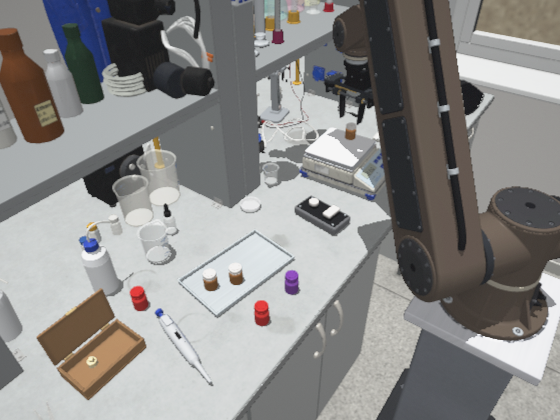

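```bash
python3 - <<'E'
from h import *
P=optics.camera_params("wrist"); print(pix2w(P,285.5,261,144).round(1), pix2w(P,280,241,144).round(1))
E
```

```text
[ 569.9 -315.2  144. ] [ 568.2 -300.9  144. ]
```

```bash
python3 -m handwheel '[{"travel":[2,-13,-8],"roll":0},{"travel":[2,-13,-16],"roll":0},{"travel":[2,-13,-16],"roll":0},{"travel":[2,-13,-16],"roll":0}]'
python3 - <<'E'
from h import *
im,P=snap("wrist","w25.png");s=env.state();print(np.round(s['eef_pos'],2),s['opening'])
E
```

```text
t: 52.85
eef_pos: [568.7, -317.7, 150.5]
tcp_rot: [-2.129, 1.57, 2.445]
ft_force: [-0.3, -0.0, 1.2]
opening: 0.653
[ 568.8  -317.75  150.89] 0.6480975993855649
```

View pics/w25.png

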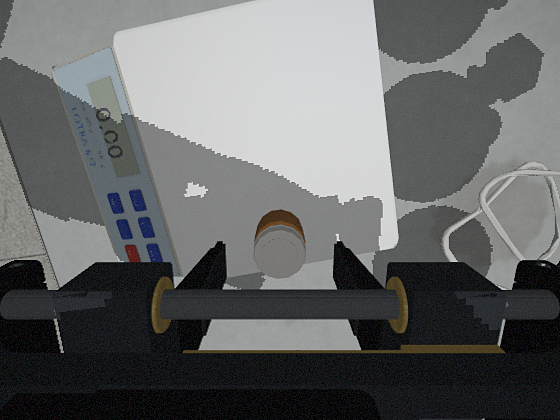

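Centred. Grasp and carry to (557, 254).

```bash
python3 -m handwheel '[{"travel":[0,0,-15],"roll":0},{"travel":[0,0,-30],"roll":0},{"travel":[0,0,-42],"roll":0},{"travel":[0,0,-50],"roll":0},{"travel":[0,0,-50],"roll":0}]'
python3 -m handwheel '[{"travel":[0,0,0],"roll":0},{"travel":[0,0,0],"roll":0},{"travel":[0,0,0],"roll":0},{"travel":[0,0,0],"roll":0},{"travel":[0,0,0],"roll":0},{"travel":[0,0,0],"roll":0},{"travel":[0,0,0],"roll":0}]' 1
python3 -m handwheel '[{"travel":[0,0,15],"roll":0},{"travel":[0,0,50],"roll":0},{"travel":[-5,10,75],"roll":0},{"travel":[-10,50,75],"roll":0},{"travel":[-20,95,75],"roll":0},{"travel":[-30,140,75],"roll":0},{"travel":[-30,185,75],"roll":0},{"travel":[-30,230,75],"roll":0}]'
python3 -m handwheel '[{"travel":[0,45,0],"roll":0},{"travel":[0,90,0],"roll":0},{"travel":[0,135,0],"roll":0},{"travel":[5,180,0],"roll":0},{"travel":[10,225,0],"roll":0},{"travel":[15,270,0],"roll":0},{"travel":[18,310,0],"roll":0},{"travel":[18,334,0],"roll":0}]'
python3 -m handwheel '[{"travel":[0,3,-20],"roll":0},{"travel":[0,3,-40],"roll":0},{"travel":[0,3,-40],"roll":0},{"travel":[0,3,-40],"roll":0}]'
python3 - <<'E'
from h import *
im,P=snap("wrist","w26.png");s=env.state();print(np.round(s['eef_pos'],2),s['opening'])
E
```

```text
t: 53.4
eef_pos: [568.4, -317.6, 99.6]
tcp_rot: [-2.07, 1.569, 2.504]
ft_force: [0.4, -0.3, 0.3]
opening: 0.651
t: 54.1
eef_pos: [568.9, -318.0, 101.4]
tcp_rot: [1.136, 1.57, -0.573]
ft_force: [-0.3, 0.1, 4.1]
opening: 0.354
t: 54.9
eef_pos: [538.4, -86.3, 177.0]
tcp_rot: [1.481, 1.57, -0.229]
ft_force: [1.0, -0.5, -1.4]
opening: 0.35
t: 55.7
eef_pos: [556.7, 249.0, 176.7]
tcp_rot: [2.194, 1.57, 0.487]
ft_force: [0.7, -0.3, -1.5]
opening: 0.355
t: 56.1
eef_pos: [557.0, 249.1, 136.7]
tcp_rot: [1.371, 1.571, -0.338]
ft_force: [-0.0, 0.9, -0.5]
opening: 0.351
[557.28 249.06 137.15] 0.35364278456067916
```

View pics/w26.png

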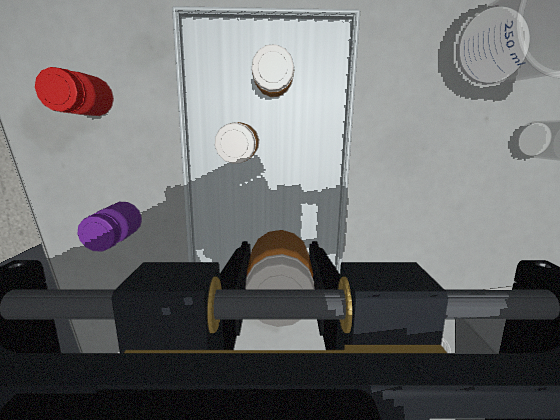

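```bash
python3 -m handwheel '[{"travel":[0,0,-35],"roll":0},{"travel":[0,0,-75],"roll":0},{"travel":[0,0,-105],"roll":0},{"travel":[0,0,-120],"roll":0},{"travel":[0,0,-126],"roll":0},{"travel":[0,0,-126],"roll":0}]'; python3 -m handwheel '[{"travel":[0,0,-1],"roll":0},{"travel":[0,0,-1],"roll":0},{"travel":[0,0,-1],"roll":0}]';python3 -m handwheel '[{"travel":[0,0,-1],"roll":0},{"travel":[0,0,-1],"roll":0}]';
```

```text
t: 56.75
eef_pos: [557.3, 249.2, 10.6]
tcp_rot: [1.971, 1.57, 0.261]
ft_force: [-0.3, -0.3, -1.0]
opening: 0.351
t: 57.05
eef_pos: [557.2, 249.3, 9.9]
tcp_rot: [1.985, 1.569, 0.276]
ft_force: [0.8, 0.6, -0.6]
opening: 0.351
t: 57.25
eef_pos: [557.0, 249.2, 8.4]
tcp_rot: [2.004, 1.57, 0.295]
ft_force: [0.9, 0.5, 1.6]
opening: 0.353
```

```bash
python3 -m handwheel '[{"travel":[0,0,0],"roll":0},{"travel":[0,0,0],"roll":0},{"travel":[0,0,0],"roll":0},{"travel":[0,0,0],"roll":0},{"travel":[0,0,30],"roll":0},{"travel":[0,0,75],"roll":0},{"travel":[0,-10,120],"roll":0},{"travel":[0,-45,160],"roll":0}]' -0.3
python3 -m handwheel '[{"travel":[0,-40,20],"roll":0},{"travel":[0,-70,30],"roll":0},{"travel":[0,-70,30],"roll":0},{"travel":[0,-70,30],"roll":0},{"travel":[0,-70,30],"roll":0},{"travel":[0,-70,30],"roll":0}]'
python3 - <<'E'
from h import *
im,P=snap("wrist","w27.png");s=env.state();print(np.round(s['eef_pos'],2),s['ft_force'])
for u in []: pass
snap("scene","s27.png"); snap("top","t27.png")
im=cv2.imread('pics/s27.png'); cv2.imwrite('pics/c27.png',cv2.resize(im[190:310,180:340],None,fx=5,fy=5,interpolation=cv2.INTER_CUBIC)[:600])
E
```

```text
t: 58.05
eef_pos: [556.9, 207.4, 167.8]
tcp_rot: [2.098, 1.569, 0.391]
ft_force: [0.6, 1.3, 0.3]
opening: 0.649
t: 58.65
eef_pos: [556.6, 137.1, 194.9]
tcp_rot: [-1.342, 1.57, -3.05]
ft_force: [0.0, -0.1, 1.0]
opening: 0.652
[556.59 137.06 194.98] [ 0.30756537 -0.27505442 -0.46801523]
```

View pics/w27.png

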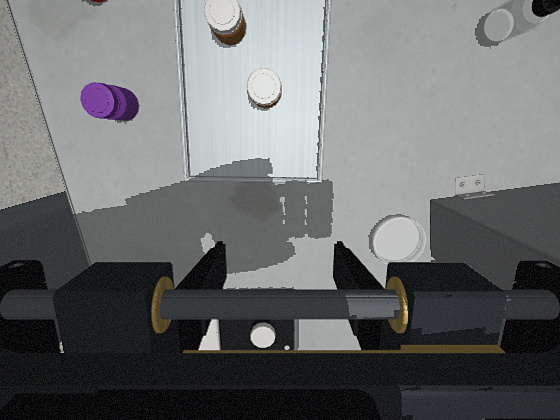

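View pics/c27.png

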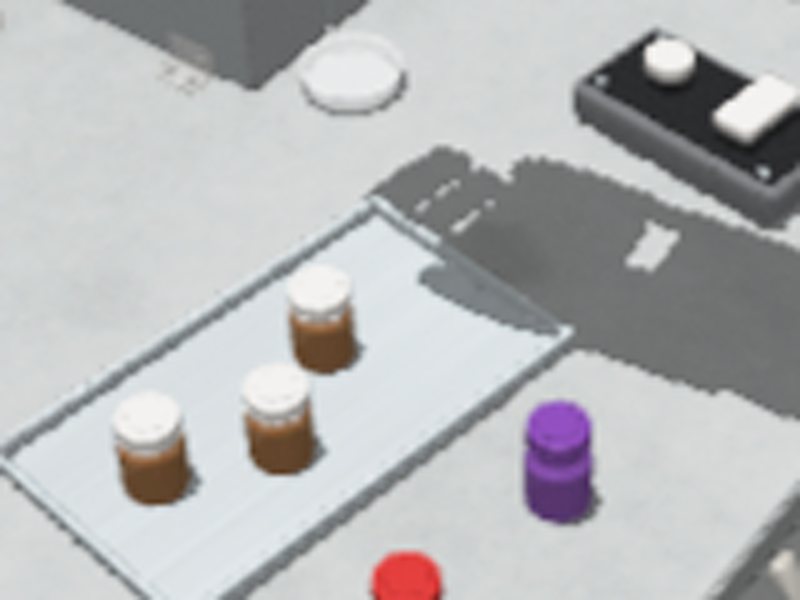

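View pics/t27.png

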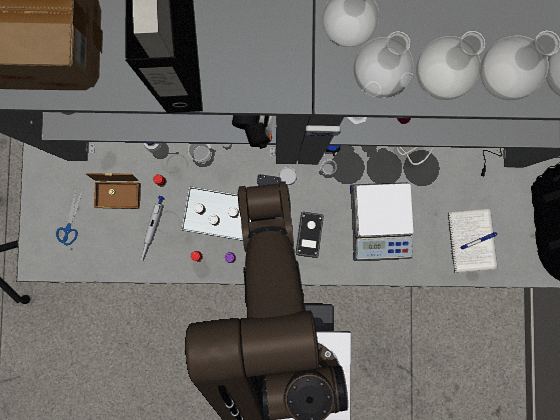

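```bash
python3 -c "
from cell import job
print(job.job_done())"
```

```text
the job is handed in; nothing more can be done
None
```

The batch was three vials, and the job is handed in at about 59 s of the 210 s. No verdict was reported.

- **Tare:** I clicked the key with the pan empty. The force rose to about 5.6 N, fell to about 3.5 N, and I stopped at about 4.2 mm of travel, then released it.
- **Caps:** I snapped all three shut in the tray. Each gave way at about 54 mm, and a second press found the top firm at about 51 mm.
- **Record:** With all three vials standing on the pan and the gripper clear, I clicked the key and released it. The force rose to about 5.2 N, fell to about 3.2–3.7 N, and the travel was about 4 mm.
- **Return:** I stood all three vials back in the tray.

**Last check:** The last pictures show three upright vials in the tray with caps home, both keys up, and the dish and beaker apparently where they began. Nothing was touching the gripper.

**Disagreements:**
- One vial on the pan was found about 12 mm from where I had set it down, after the record press. It was still on the pan and upright, and I re-centred on it before picking it up.
- While I held the tare key down, one force reading showed 5.0 N against about 3.5 N before it. I took it as noise; the position had not changed.

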